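# Fit the filter plate in the membrane test cell

## Robot

A 7-joint arm with a two-finger parallel gripper is mounted at the origin on the work surface. World frame = base frame: x ahead of the robot, y to its left, z up, the work surface at z = 0. Lengths are in m, angles in rad, forces in N, time in s.
With the tool pointing down it reaches from about 0.4 to 0.875 m from the base axis. Payload 19.3 kg.
Tool frame: the origin (TCP) lies at the very end of the fingers, on their centre line; the grasp point (between the pads) lies 19 mm behind it; y points along the fingers, x is the direction in which the jaws open and shut, and the axes are right-handed (so a half turn about y gives the same grasp; the last joint's range is limited). The gripper opens to 85 mm and grips with 20 to 120 N. Pads are 22 mm wide; open, the fingers measure 114 mm over their backs; the gripper's body (76 mm by 85 mm) begins 54 mm behind the grasp point. The pads swing forward as they close: fully open they stand 13 mm farther back than shut.
Start: joints at [1.22, 0.521, -0.036, 1.599, 0.021, 1.021, -0.113], TCP at [0.173, -0.601, 0.231] pointing down, gripper open.
Joint ranges: [-2.91, 2.91], [-0.3, 2.13], [-1.5, 1.42], [0.17, 2.43], [-1.26, 4.41], [0.16, 1.93], [-2.52, 2.52]. Speed limits (rad/s): [1.89, 1.89, 2.39, 2.39, 3.01, 3.01, 3.01].

## Interface

Orientations are given as [roll, pitch, yaw] about the fixed x, y, z axes, in that order (R = Rz(yaw) Ry(pitch) Rx(roll)).
In Python, from workcell import bot gives the robot as it stands. The module is installed in compiled form; this text tells all that it offers.
- The arm moves only by the shell command python3 -m crank 'ROWS' [FORCE]. ROWS is JSON, a list of rows, each an object of numbers: "hand": the closure, from 0 (fully open) to 1 (shut); "dx", "dy", "dz": the shift along the tool's x, y, z in mm; "yaw": the turn about the tool's y in rad. In form: [{"hand": .., "dx": .., "dy": .., "dz": .., "yaw": ..}, ...]. A call has 1 to 12 rows; each row is the pose to reach, as a shift and turn from the pose commanded when the call began, along the tool's axes at that moment; what a row does not reach only later rows make up. A row lasts 1/12 s, in which the tool goes at most 41.7 mm and 7.16 degrees, less where a joint would pass 70% of its speed; a pose out of reach is approached as far as the arm can. A call with a gripper value outside its range is refused whole. The fingers move at their own pace and stop on an object; FORCE is the grip in N (left out, the last holds). Time passes only in rows, so rows that repeat a pose let the fingers close. It gives the time, the measured TCP pose, the force and the opening at its end, in the units of the state.
- bot.observe(): the state, without advancing time (a new reading comes with each control period).
- bot.grab_frame(name): name is "scene" or "top" or "wrist"; returns the picture (384x512x3 uint8, red, green, blue); there is no depth.
- bot.camera_info(name): a dict with "fx", "fy", "cx", "cy" (pixels), "dist" ([k1, k2, p1, p2, k3] as OpenCV has them; the pictures are not rectified), "rvec" (rotation vector, rad) and "tvec" (3), from world to camera coordinates, as OpenCV has them. Camera axes: x right, y down, z forward; pixel columns grow to the right and rows downward; lengths in m; the calibration is good to about 2 mm. A picture is of the moment at which its call begins: read the wrist's pose just before it. camera_info takes no time and is no camera call; for the wrist camera it gives the pose at the moment of the call.
- bot.job_done(): hands the job in, once; it reports no verdict.
The state is a dict: "clock": time; "qpos": joint angles; "qd": joint speeds; "joint_efforts": joint torques, N m; "position": TCP position; "tool_rot": TCP orientation; "force": force on the tool from outside, world axes, zero at the start; "moment": the same for the moment, N m; "grip_width": finger opening in m.
Only numpy, scipy, OpenCV 4.12 (cv2) and the standard library are available. Lean on these libraries where they do the work, as an engineer would, in place of code of your own. Each camera call takes 0.05 s, during which the arm holds its last target.

## Task

Take the white filter plate from the sloping drain rack by its grip rib and fit it in the blue membrane test cell: keep it tilted to hook its blue-striped edge under the aluminium lip, then lower the other edge gently until the plate lies flat on the seat, without slamming or forcing it. Then slide the orange-tabbed bolt fully home over the plate's free edge and let go. Do not shift any of the glassware, bottles or tools standing about.

Things in the scene. Friction and masses are not known exactly. Their poses are not given: they have to be found in the camera images.
- plate_mid (a point): Filter plate, loose, about 0.3 kg, 130 (x) x 110 (y) x 8 mm. This point is the centre of the whole, half-way up, inside its grip rib: 23.5 mm above the underside. x points from the blue edge to the free edge, z is the plate's normal, on the rib's side. It starts on the drain rack, sloping 32 degrees, blue edge lowest; held by the rib it tilts with the gripper.
- plate: The same plate, white with dark slots on top and a blue stripe along its -x edge (hook edge). A grey grip rib stands on the middle of its top: 16 mm thick (x), 60 mm long (y), rising 39 mm above the plate's top. Origin at the centre of its underside; axes as plate_mid.
- plate_hook (a point): Middle of the plate's blue hook edge, half-way through its 8 mm thickness: 65 mm along -x from the origin of the plate. Axes as the plate's.
- cell: Membrane test cell, fixed: blue base 30 mm high, x -80 to +138 mm, 133 mm wide, white side walls, aluminium lip at -x, bolt at +x. Origin on the table straight under the seat's centre. Beyond the seat two aluminium cheeks (|y| 23 to 66 mm, x 68 to 138 mm) rise 30 mm above the seat; between them the bolt lies in a channel, its floor 9 mm above the seat.
- cell_seat (a point): Centre of the level seat, the recess floor, 30 mm above the table. x points from lip to bolt, z up. The recess runs from x = -68 mm (lip wall) to +68 mm; side walls at y = +-58.5 mm, 6 mm high. So the plate has 6 mm play along x and 3.5 mm at each side.
- cell_lip (a point): Middle of the lip's free edge, on its underside: x = -50 mm, 15 mm above the seat. The lip overhangs the recess by 18 mm, from the lip wall (x = -68 mm) to here, over the full width; its top is 21 mm above the seat. The plate, longer than the opening, cannot be put in flat. Touching the wall with its lower edge on the seat it may tilt up to about 18 degrees.
- bolt (a joint): Slide of the bolt, m: 0 drawn back, 0.025 fully home (stop). It moves along the seat's -x against about 2.5 N of friction and stays where left. Its steel tongue (40 mm wide, 8 mm thick, underside 10.5 mm above the seat) has its tip at x = 72 mm of the seat at joint 0 and 47 mm at 0.025, over the free edge of a seated plate.
- bolt_tab (a point): Point in the bolt's orange tab, 16 mm (x) by 30 mm (y), 12 mm below its top, which is 64.5 mm above the seat and 34.5 mm above the cheeks. At joint 0 this point is at x = 108 mm of the seat. Axes as the seat's; it moves with the bolt. Can be gripped or pushed.
- rack: Fixed drain rack on which the plate starts: blue tray 165 x 128 mm with two steel rails sloping 32 degrees, low end at its -x, a blue ledge 6 mm high across the low end. Highest point about 0.11 m. Origin under its centre on the table.
- dish: Bystander: closed glass dish, 90 mm across, 20 mm high; origin under its centre.
- beaker: Bystander: glass beaker, 68 mm across, 95 mm high; origin under its centre.
- amber_bottle: Bystander: amber bottle, 70 mm across, 150 mm high; origin under its centre.
- media_bottle: Bystander: clear bottle with blue cap, 80 mm across, 160 mm high; origin under its centre.
- sample_jar: Bystander: white jar with red cap, 66 mm across, 80 mm high; origin under its centre.
- wrench: Bystander: steel wrench, 180 mm long, lying flat; origin under its middle.
Mind the look-alikes: they are no part of the job. Leave any yellow look-alike of the plate alone.

How it is judged:
On the way, in this order (a step that is already met when the one before it is completed fails the run):
1. the plate's blue edge is under the lip while the plate is still tilted (x of plate_hook in the frame of cell_seat between -0.075 and -0.054 m and y of plate_hook in the frame of cell_seat between -0.01 and 0.01 m and z of plate_hook in the frame of cell_seat between -0.003 and 0.015 m and angle between plate_mid's own z axis and vertical between 0.12 and 0.8 rad), for 0.1 s.
2. the plate lies flat on the seat, blue edge under the lip (angle between the z axis of plate_mid and the z axis of cell_seat, either way round below 0.035 rad and angle between the x axis of plate_mid and the x axis of cell_seat, either way round below 0.07 rad and x of plate_hook in the frame of cell_seat between -0.0705 and -0.0575 m and y of plate_hook in the frame of cell_seat between -0.009 and 0.009 m and z of plate_mid in the frame of cell_seat between 0.02 and 0.0265 m), for 0.2 s.
3. the bolt is home over the free edge (value of joint bolt above 0.021 m), for 0.2 s.
At the end, for the whole second after the job is handed in: The plate lies flat (within 2 degrees) on the cell's seat (within 3 mm of height), square within 4 degrees, its blue edge 7.5 mm or more under the lip and centred within 9 mm; the bolt is at least 21 mm out of 25 mm home; everything at rest (all of step 2 and value of joint bolt above 0.021 m and linear speed of plate below 0.02 m/s and velocity of joint bolt below 0.01 m/s); the robot touches nothing.
It fails at once if the plate is forced: more than 70 N between plate and cell (contact force between plate and cell above 70 N).
It fails at once if the plate is let fall or slammed down in the cell: it turns faster than 3.5 rad/s there (horizontal distance between plate_mid and cell_seat below 0.06 m and z of plate_mid in the frame of cell_seat below 0.07 m and angular speed of plate above 3.5 rad/s).
It fails at once if a bystander is shifted by more than 30 mm (distance of any of dish, beaker, amber_bottle, media_bottle, sample_jar, wrench from where it was at the start of the episode above 0.03 m).
It also fails if it takes over 54 s, if anything falls off the work surface, if the arm or the gripper's body presses on something with over 40 N, if the wrist force passes 120 N, or if a joint passes its speed limit or range.

## Working session

There is one attempt and no reset: what is moved stays moved. The work goes in short steps, Python scripts to look and compute and a shell command to move; the robot and the scene stay as the last step left them, time stands still between calls to the robot, and variables do not carry over. Pictures are saved under pics/ and viewed, and the job is handed in when it is done.

```bash
mkdir -p pics
python3 - <<'E'
from workcell import bot
import cv2
print(bot.observe())
for n in("scene","top"):
    cv2.imwrite(f"pics/{n}0.png",bot.grab_frame(n)[:,:,::-1]); print(n,bot.camera_info(n))
E
```

```text
{'clock': 0.0, 'qpos': array([ 1.21979944,  0.52200258, -0.03632271,  1.5999899 ,  0.02119373,
        1.02113698, -0.11279376]), 'qd': array([ 0.0016012 ,  0.00011222, -0.00061565, -0.00060189,  0.00036915,
        0.00040211, -0.00166582]), 'joint_efforts': array([-9.09132923e-04, -9.27109051e+01,  1.97985917e+00, -3.69927156e+01,
        1.79225137e-02,  8.22554401e-03, -1.16330054e-05]), 'position': array([ 0.17306885, -0.60020394,  0.23073941]), 'tool_rot': array([-1.57087688e+00,  1.14918751e-03, -1.29001088e+00]), 'force': array([ 0.24104405, -0.40038516, -0.53712516]), 'moment': array([-0.04692136,  0.02758902,  0.02281178]), 'grip_width': 0.08521377822599914}
scene {'fx': 380.0593204030179, 'fy': 380.0593204030179, 'cx': 252.78728317946084, 'cy': 188.78813697660024, 'dist': array([-0.12617897,  0.        ,  0.        ,  0.        ,  0.        ]), 'rvec': array([ 1.6830561 ,  1.769846  , -0.77312179]), 'tvec': array([ 0.04161545, -0.3459156 ,  1.57872257])}
top {'fx': 401.745754548403, 'fy': 401.745754548403, 'cx': 260.44620324634104, 'cy': 194.1600213191643, 'dist': array([-0.07569946,  0.        ,  0.        ,  0.        ,  0.        ]), 'rvec': array([ 2.11956556, -2.16761376,  0.12026456]), 'tvec': array([0.01747603, 0.60306598, 1.33058873])}
```

View pics/scene0.png

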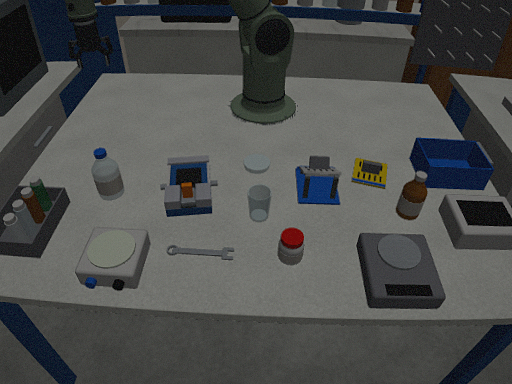

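View pics/top0.png

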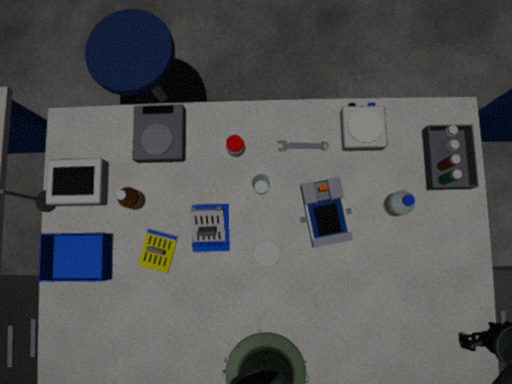

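The scene image shows the rack with the plate at (318,185), the yellow look-alike at (370,172) and the cell at (188,187). In the top image they are at (209,228), (158,252) and (327,212). Candidates for the plate are the white one on the rack at top (209,228) and the yellow one at top (158,252). I choose the white one and check it in a close crop.

Run:
```python
import cv2,numpy as np
t=cv2.imread("pics/top0.png");s=cv2.imread("pics/scene0.png")
f=lambda im,x,y,w,h,k:cv2.convertScaleAbs(cv2.resize(im[y:y+h,x:x+w],None,fx=k,fy=k,interpolation=cv2.INTER_CUBIC),alpha=1.4)
a=f(t,180,190,65,75,8)[:600,:400];a=f(t,183,193,50,70,8)
b=f(t,295,170,50,70,8)
cv2.imwrite("pics/c1.png",np.hstack([a,b])) 
a=f(s,285,145,66,66,6);b=f(s,155,150,66,66,6)
cv2.imwrite("pics/c2.png",np.hstack([a,b]))
```

```text
(no output)
```

View pics/c1.png

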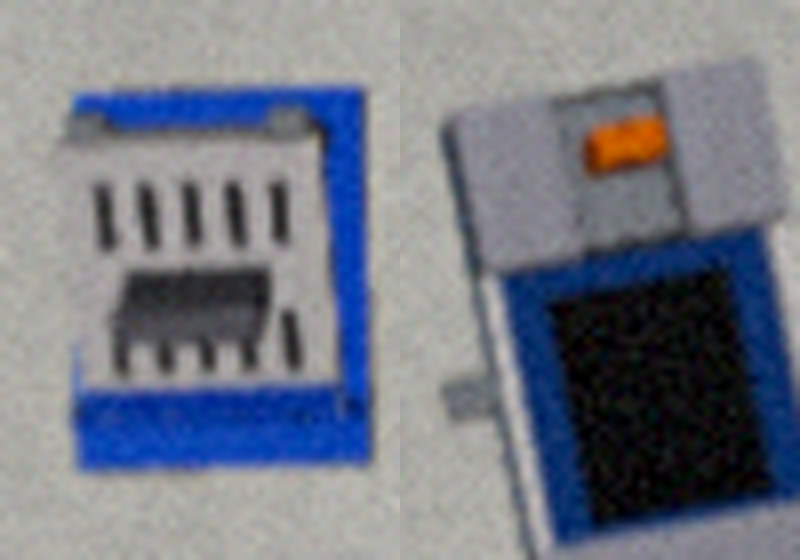

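View pics/c2.png

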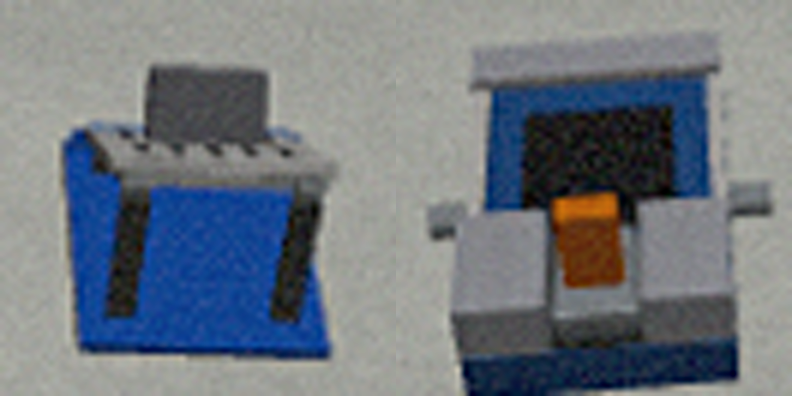

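The crops confirm the choice. The white slotted plate with the grey rib is on the blue rack at top (209,228), its low blue edge toward the robot. The cell's bolt end points away from the robot, with the orange tab at about top (323,188). The tool can't tilt, so I'll grip the rib by its ends, with the jaws along plate y, and let the plate pivot in the grip.

```bash
cat > h.py <<'E'
import numpy as np,cv2
from scipy.optimize import least_squares
def K(c): return np.array([[c["fx"],0,c["cx"]],[0,c["fy"],c["cy"]],[0,0,1.]])
def proj(c,P): return cv2.projectPoints(np.array(P,float).reshape(-1,1,3),c["rvec"],c["tvec"],K(c),np.array(c["dist"]))[0].reshape(-1,2)
def back(c,px,z):
    u=cv2.undistortPoints(np.array(px,float).reshape(-1,1,2),K(c),np.array(c["dist"])).reshape(-1,2)
    R=cv2.Rodrigues(np.array(c["rvec"]))[0];o=-R.T@np.array(c["tvec"])
    d=np.c_[u,np.ones(len(u))]@R
    return o+d*((z-o[2])/d[:,2])[:,None]
def place(p,L):  # p=x,y,yaw ; L local pts
    c,s=np.cos(p[2]),np.sin(p[2]);L=np.array(L,float)
    return np.c_[p[0]+c*L[:,0]-s*L[:,1],p[1]+s*L[:,0]+c*L[:,1],L[:,2]]
def fit(obs,p0): # obs list of (cam, local pts, px)
    f=lambda p:np.concatenate([(proj(c,place(p,L))-np.array(x)).ravel() for c,L,x in obs])
    r=least_squares(f,p0,loss='soft_l1');return r.x,f(r.x).reshape(-1,2)
E
python3 - <<'E'
from h import *;from workcell import bot
c=bot.camera_info("top")
cr=lambda X,Y,ox,oy:((X+.5)/8-.5+ox,(Y+.5)/8-.5+oy)
px=[cr(45,115,295,170),cr(365,58,295,170),cr(78,272,295,170)]
p,r=fit([(c,[[.138,.066,.06],[.138,-.066,.06],[.068,.066,.06]],px)],[.52,-.2,0.]);print("cell",p,r)
print("tab",back(c,[cr(625-400,145,295,170)],.0945), "exp",place(p,[[.108,0,0]]))
px=[cr(x,y,183,193) for x,y in[(75,92),(365,90),(370,465),(78,465)]]
p,r=fit([(c,[[.0825,.064,.01],[.0825,-.064,.01],[-.0825,-.064,.01],[-.0825,.064,.01]],px)],[.47,.18,0.]);print("rack",p,r)
for n,q,z in[("beaker",(261,184),.09),("dish",(266,253),.02),("amber",(130,198),.1),("media",(402,203),.12)]:print(n,back(c,[q],z))
E
```

```text
cell [ 0.50666065 -0.21810221  0.14334727] [[ 0.59744504 -0.4950162 ]
 [-0.93731514  0.20545761]
 [ 0.16891544  0.25722264]]
tab [[ 0.61258011 -0.20145032  0.0945    ]] exp [[ 0.61355293 -0.20267367  0.        ]]
rack [ 0.49615143  0.18082408 -0.00242891] [[ 0.03991838 -0.2039018 ]
 [ 0.27274193 -0.70003985]
 [ 0.08174746  0.15623533]
 [-0.42032963  0.74392667]]
beaker [[6.30393589e-01 4.87192831e-04 9.00000000e-02]]
dish [[ 0.40373428 -0.01031725  0.02      ]]
amber [[0.5928012  0.43444088 0.1       ]]
media [[ 0.55323473 -0.45097561  0.12      ]]
```

```bash
python3 -m crank '[{"hand":0,"dx":-10,"dy":-60,"dz":10,"yaw":0},{"hand":0,"dx":-40,"dy":-100,"dz":50,"yaw":0.14},{"hand":0,"dx":-70,"dy":-100,"dz":90,"yaw":0.14},{"hand":0,"dx":-100,"dy":-100,"dz":130,"yaw":0.14},{"hand":0,"dx":-130,"dy":-100,"dz":170,"yaw":0.14},{"hand":0,"dx":-160,"dy":-100,"dz":210,"yaw":0.14},{"hand":0,"dx":-190,"dy":-100,"dz":250,"yaw":0.14},{"hand":0,"dx":-220,"dy":-100,"dz":290,"yaw":0.14},{"hand":0,"dx":-250,"dy":-100,"dz":330,"yaw":0.14},{"hand":0,"dx":-286,"dy":-100,"dz":381,"yaw":0.14},{"hand":0,"dx":-286,"dy":-100,"dz":381,"yaw":0.14},{"hand":0,"dx":-286,"dy":-100,"dz":381,"yaw":0.14}]' 20
python3 - <<'E'
from workcell import bot
import cv2,pickle
o=bot.observe();c=bot.camera_info("wrist");im=bot.grab_frame("wrist")
cv2.imwrite("pics/w1.png",im[:,:,::-1]);pickle.dump(c,open("w1.pkl","wb"));print(o["position"],o["tool_rot"],o["clock"],abs(o["qd"]).max(),c)
E
```

```text
clock: 1.1
position: [0.4451, -0.2384, 0.3312]
tool_rot: [-1.571, -0.0, -1.43]
force: [1.8, -1.4, -0.8]
grip_width: 0.085
[ 0.44509288 -0.23843239  0.3312057 ] [-1.57090024e+00 -3.26477683e-05 -1.43018759e+00] 1.1 1.0599400151097889 {'fx': 329.3241658475099, 'fy': 329.3241658475099, 'cx': 255.8115606662015, 'cy': 197.1838429349757, 'dist': array([-0.08920357,  0.        ,  0.        ,  0.        ,  0.        ]), 'rvec': array([-2.18406748,  1.89891943,  0.29410478]), 'tvec': array([-0.29812333,  0.32006831,  0.59791919])}
```

View pics/w1.png

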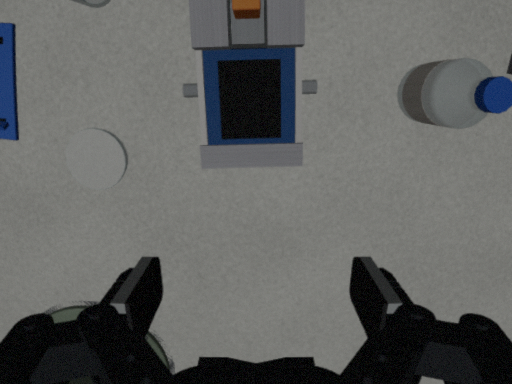

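```bash
python3 -m crank '[{"hand":0,"dx":0,"dy":0,"dz":0,"yaw":0},{"hand":0,"dx":0,"dy":0,"dz":0,"yaw":0}]'
cat > snap.py <<'E'
import sys,cv2,pickle
from workcell import bot
n=sys.argv[1];cam=sys.argv[2] if len(sys.argv)>2 else "wrist"
o=bot.observe();c=bot.camera_info(cam);im=bot.grab_frame(cam)
cv2.imwrite(f"pics/{n}.png",im[:,:,::-1]);pickle.dump((c,o),open(n+".pkl","wb"));print(o["position"].round(4),o["tool_rot"].round(4),o["clock"],"F",o["force"].round(1),"g",round(o["grip_width"],4))
E
python3 snap.py w2
python3 - <<'E'
from h import *;import pickle
c,o=pickle.load(open("w2.pkl","rb"))
R=cv2.Rodrigues(c["rvec"])[0];print("campos",-R.T@c["tvec"],"fwd",R[2])
im=cv2.imread("pics/w2.png")
cv2.imwrite("pics/w2c.png",cv2.convertScaleAbs(cv2.resize(im[0:180,170:330],None,fx=4,fy=4,interpolation=cv2.INTER_CUBIC)[:600],alpha=1.4))
E
```

```text
clock: 1.32
position: [0.4445, -0.2399, 0.3309]
tool_rot: [-1.571, 0.0, -1.429]
force: [-0.1, -1.1, 0.5]
grip_width: 0.0854
[ 0.4445 -0.2399  0.3309] [-1.5714e+00  2.0000e-04 -1.4286e+00] 1.3167 F [-0.1 -1.1  0.5] g 0.0854
campos [ 0.52246241 -0.22861552  0.4725436 ] fwd [-0.30069766 -0.043059   -0.952747  ]
```

View pics/w2c.png

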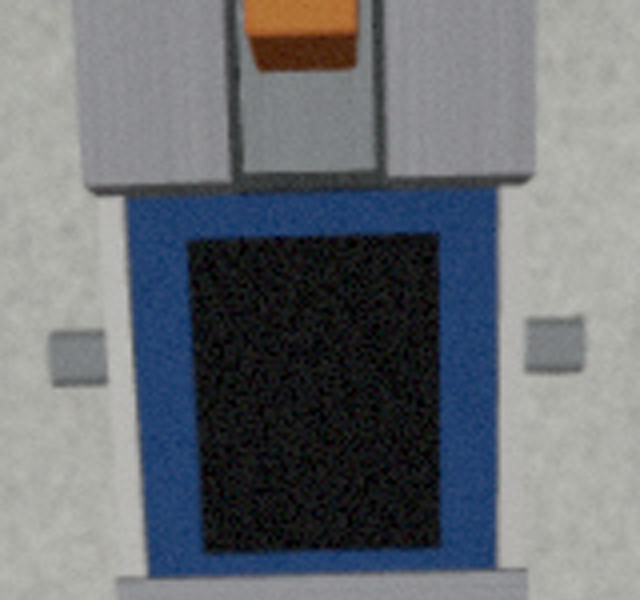

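Run:
```python
from h import *;import pickle
c,o=pickle.load(open("w2.pkl","rb"))
cr=lambda q:[((x+.5)/4-.5+a) for x,a in zip(q,(170,0))]
L=[[.068,.066,.06],[.068,-.066,.06],[.068,.0585,.03],[.068,-.0585,.03],[-.05,.066,.051],[-.05,-.066,.051]]
px=[cr(q) for q in[(88,184),(535,178),(125,197),(497,187),(117,577),(527,570)]]
p,r=fit([(c,L,px)],[.507,-.218,.143]);print(p,r.round(2))
p4=lambda v:proj(c,place(v[:3],L)+[0,0,v[3]])
r=least_squares(lambda v:(p4(v)-px).ravel(),[*p,0]);print(r.x,r.fun.round(2))
q=proj(c,place(p,L+[[-.05,.0585,.03],[-.05,-.0585,.03],[.1,.015,.0945],[.1,-.015,.0945]]))
im=cv2.imread("pics/w2.png");im=cv2.resize(im,None,fx=4,fy=4)
for x,y in q:cv2.circle(im,(int(4*x+2),int(4*y+2)),4,(0,0,255),1)
cv2.imwrite("pics/w2o.png",im[:600,640:1340])
# tool deltas
yaw=o["tool_rot"][2];tx=np.array([np.cos(yaw),np.sin(yaw)]);tz=np.array([-np.sin(yaw),np.cos(yaw)])
print(tx,tz)
```

```text
[ 0.50930914 -0.22182185  0.16138657] [[-0.81  0.08]
 [ 0.33 -1.08]
 [ 0.36 -0.15]
 [ 0.53  0.18]
 [-0.44  0.64]
 [-0.07  0.25]]
[ 0.50939899 -0.22175141  0.16052465 -0.00282433] [-0.37  0.26  0.   -0.78  0.71  0.01  0.28  0.44 -0.16  0.19 -0.44 -0.09]
[ 0.14171899 -0.98990693] [0.98990693 0.14171899]
```

View pics/w2o.png

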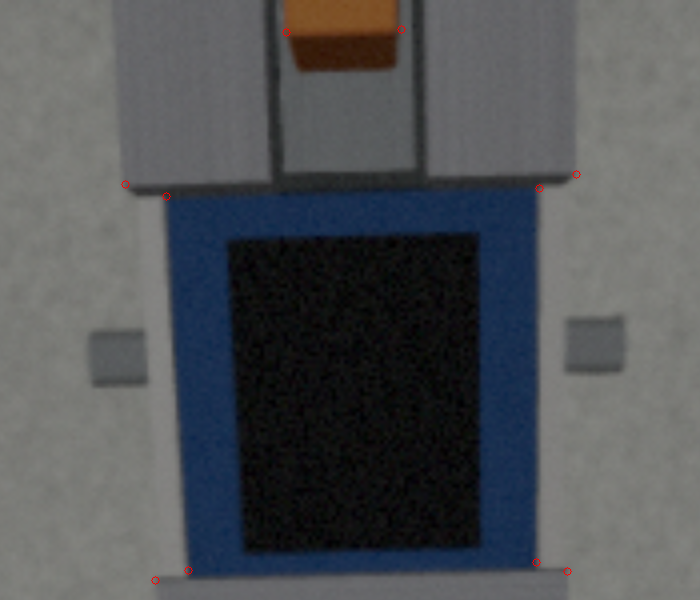

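```bash
python3 -m crank '[{"hand":0,"dx":-20,"dy":0,"dz":5,"yaw":0.03},{"hand":0,"dx":-60,"dy":0,"dz":12,"yaw":0.06},{"hand":0,"dx":-100,"dy":0,"dz":20,"yaw":0.1},{"hand":0,"dx":-140,"dy":0,"dz":28,"yaw":0.14},{"hand":0,"dx":-180,"dy":0,"dz":35,"yaw":0.14},{"hand":0,"dx":-220,"dy":0,"dz":42,"yaw":0.14},{"hand":0,"dx":-260,"dy":0,"dz":50,"yaw":0.14},{"hand":0,"dx":-300,"dy":0,"dz":57,"yaw":0.14},{"hand":0,"dx":-340,"dy":10,"dz":65,"yaw":0.14},{"hand":0,"dx":-380,"dy":20,"dz":70,"yaw":0.14},{"hand":0,"dx":-413,"dy":40,"dz":75,"yaw":0.14},{"hand":0,"dx":-413,"dy":40,"dz":75,"yaw":0.14}]'
python3 -m crank '[{"hand":0,"dx":0,"dy":0,"dz":0,"yaw":0},{"hand":0,"dx":0,"dy":0,"dz":0,"yaw":0},{"hand":0,"dx":0,"dy":0,"dz":0,"yaw":0}]'
python3 snap.py w3;python3 - <<'E'
import cv2
im=cv2.imread("pics/w3.png")
cv2.imwrite("pics/w3b.png",cv2.convertScaleAbs(cv2.resize(im,None,fx=1.56,fy=1.56,interpolation=cv2.INTER_CUBIC),alpha=1.4))
E
```

```text
clock: 2.37
position: [0.4592, 0.1837, 0.2885]
tool_rot: [-1.574, 0.001, -1.565]
force: [-1.7, 0.5, -0.4]
grip_width: 0.0854
clock: 2.62
position: [0.4613, 0.1774, 0.2916]
tool_rot: [-1.57, -0.0, -1.573]
force: [-0.8, -0.1, 0.3]
grip_width: 0.0857
[0.4613 0.1774 0.2916] [-1.5702e+00 -5.0000e-04 -1.5728e+00] 2.6167 F [-0.8 -0.1  0.3] g 0.0857
```

View pics/w3b.png

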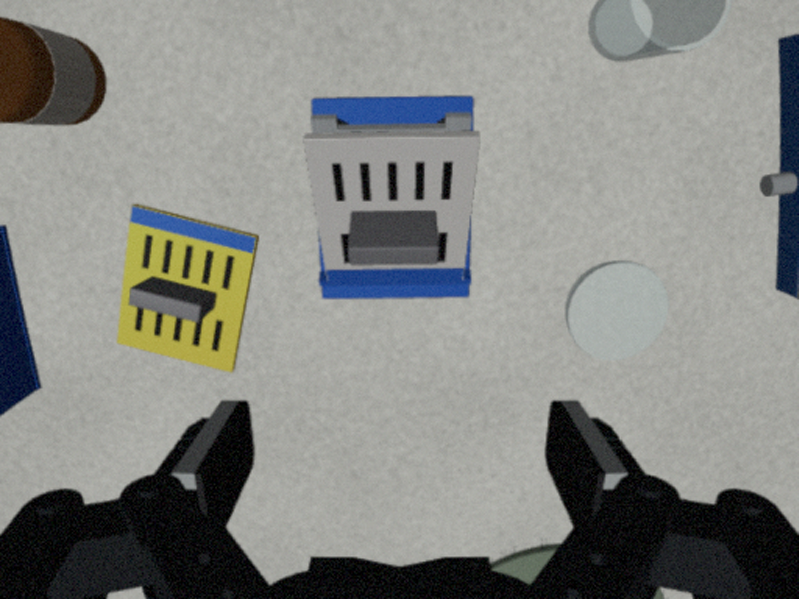

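Run:
```python
import cv2
im=cv2.imread("pics/w3.png")
cv2.imwrite("pics/w3c.png",cv2.convertScaleAbs(cv2.resize(im[75:195,185:315],None,fx=5,fy=5,interpolation=cv2.INTER_CUBIC),alpha=1.5))
```

```text
(no output)
```

View pics/w3c.png

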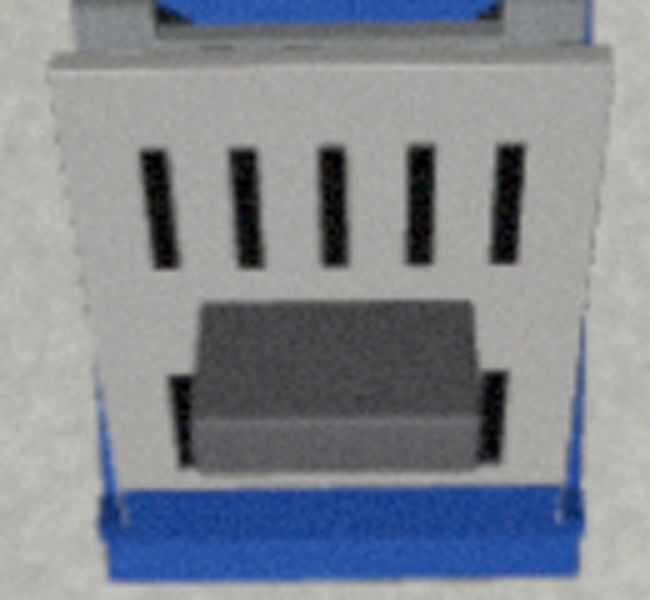

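Run:
```python
from h import *;import pickle
c,o=pickle.load(open("w3.pkl","rb"))
cr=lambda q:[((x+.5)/5-.5+a) for x,a in zip(q,(185,75))]
L=np.array([[.008,.03,.008],[.008,-.03,.008],[.008,.03,.047],[.008,-.03,.047],[-.008,.03,.047],[-.008,-.03,.047],[.065,.055,.008],[.065,-.055,.008]])
px=np.array([cr(q) for q in[(202,302),(472,302),(195,417),(480,415),(197,470),(482,468),(50,66),(612,63)]])
def W(v,L):
    t=np.radians(v[4]) # tilt: x axis points up by t
    a,b=np.cos(t),np.sin(t);R=np.array([[a,0,-b],[0,1,0],[b,0,a]])
    Y=np.array([[np.cos(v[3]),-np.sin(v[3]),0],[np.sin(v[3]),np.cos(v[3]),0],[0,0,1]])
    return L@(Y@R).T+v[:3]
for fixt in(0,1):
    f=lambda v:(proj(c,W(v if fixt==0 else [*v[:4],32],L))-px).ravel()
    r=least_squares(f,[.49,.18,.06,0,32.]);v=r.x
    if fixt:v[4]=32
    print(v,np.abs(r.fun).max());print(r.fun.reshape(-1,2).round(2).tolist())
    print("mid",W(v,np.array([[0,0,.0235],[0,0,.0335],[0,0,.008],[-.065,0,.0],[0,0,.047]])))
yaw=o["tool_rot"][2];print(np.cos(yaw),np.sin(yaw),o["position"])
```

```text
[4.93194064e-01 1.81502453e-01 5.58803268e-02 6.57389818e-03
 2.94998076e+01] 0.9793554316152893
[[-0.09, -0.18], [0.19, -0.73], [-0.98, -0.3], [0.7, -0.48], [-0.16, 0.7], [-0.42, 0.55], [0.84, 0.5], [-0.09, -0.1]]
mid [[0.48162243 0.18142638 0.07633372]
 [0.47669833 0.18139401 0.0850373 ]
 [0.48925478 0.18147656 0.06284319]
 [0.43662206 0.18113055 0.02387299]
 [0.47005079 0.18135031 0.09678712]]
[4.94529942e-01 1.81513677e-01 5.56675497e-02 6.36740681e-03
 3.20000000e+01] 1.518061845592996
[[-0.11, -0.98], [0.19, -1.52], [-0.87, 0.1], [0.62, -0.06], [-0.03, 0.6], [-0.54, 0.46], [0.5, 0.9], [0.21, 0.31]]
mid [[0.48207709 0.18143438 0.07559668]
 [0.47677801 0.18140064 0.08407716]
 [0.49029067 0.18148668 0.06245193]
 [0.43940793 0.18116269 0.0212228 ]
 [0.46962424 0.18135509 0.09552581]]
-0.0019544816174440274 -0.9999980899989794 [0.46130319 0.17738576 0.29157753]
```

```bash
python3 -m crank '[{"hand":0,"dx":-4,"dy":20,"dz":15,"yaw":-0.008},{"hand":0,"dx":-4,"dy":55,"dz":15,"yaw":-0.008},{"hand":0,"dx":-4,"dy":90,"dz":15,"yaw":-0.008},{"hand":0,"dx":-4,"dy":125,"dz":15,"yaw":-0.008},{"hand":0,"dx":-4,"dy":150,"dz":15,"yaw":-0.008},{"hand":0,"dx":-4,"dy":165,"dz":15,"yaw":-0.008},{"hand":0,"dx":-4,"dy":170,"dz":15,"yaw":-0.008},{"hand":0,"dx":-4,"dy":170,"dz":15,"yaw":-0.008},{"hand":0,"dx":-4,"dy":170,"dz":15,"yaw":-0.008},{"hand":0,"dx":-4,"dy":170,"dz":15,"yaw":-0.008}]'
python3 snap.py w4;python3 - <<'E'
import cv2
im=cv2.imread("pics/w4.png")
cv2.imwrite("pics/w4b.png",cv2.convertScaleAbs(cv2.resize(im,None,fx=1.56,fy=1.56,interpolation=cv2.INTER_CUBIC),alpha=1.4))
E
```

```text
clock: 3.5
position: [0.4765, 0.1831, 0.1225]
tool_rot: [-1.569, 0.001, -1.563]
force: [-0.6, 0.3, 0.2]
grip_width: 0.0852
[0.4765 0.1831 0.1225] [-1.5689e+00  6.0000e-04 -1.5628e+00] 3.5 F [-0.6  0.3  0.2] g 0.0852
```

View pics/w4b.png

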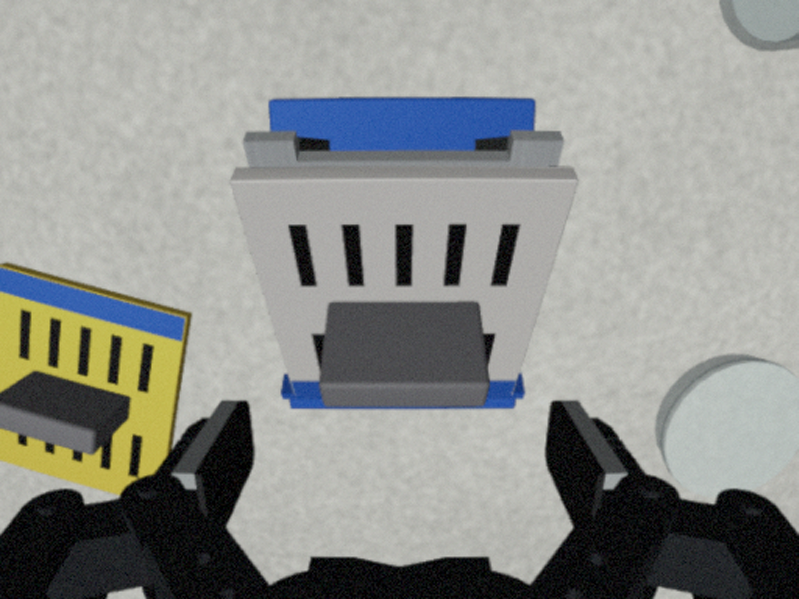

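```bash
python3 -m crank '[{"hand":0,"dx":1.5,"dy":20,"dz":0,"yaw":0},{"hand":0,"dx":1.5,"dy":40,"dz":0,"yaw":0},{"hand":0,"dx":1.5,"dy":55,"dz":0,"yaw":0},{"hand":0,"dx":1.5,"dy":62,"dz":0,"yaw":0},{"hand":0,"dx":1.5,"dy":63,"dz":0,"yaw":0},{"hand":0,"dx":1.5,"dy":63,"dz":0,"yaw":0},{"hand":0,"dx":1.5,"dy":63,"dz":0,"yaw":0},{"hand":0,"dx":1.5,"dy":63,"dz":0,"yaw":0}]'
python3 snap.py w5;python3 - <<'E'
import cv2
im=cv2.imread("pics/w5.png")
cv2.imwrite("pics/w5b.png",cv2.convertScaleAbs(cv2.resize(im,None,fx=1.56,fy=1.56,interpolation=cv2.INTER_CUBIC),alpha=1.4))
E
```

```text
clock: 4.22
position: [0.4763, 0.1818, 0.0592]
tool_rot: [-1.569, 0.001, -1.562]
force: [-0.4, 0.5, 0.2]
grip_width: 0.0856
[0.4763 0.1818 0.0592] [-1.5694e+00  5.0000e-04 -1.5622e+00] 4.2167 F [-0.4  0.5  0.2] g 0.0856
```

View pics/w5b.png

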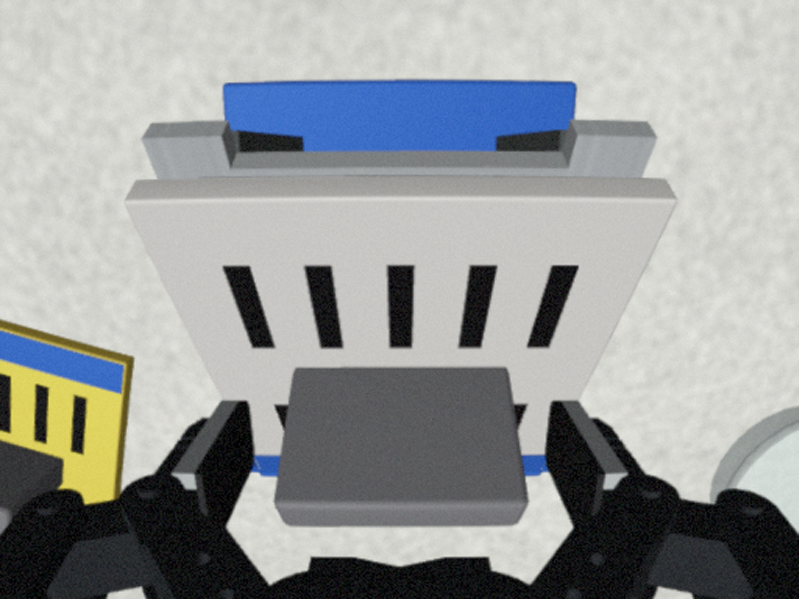

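The rib sits centred between the pads, from (290,370) to (525,520) in the picture. Closing on it.

```bash
python3 -m crank '[{"hand":1,"dx":0,"dy":0,"dz":0,"yaw":0},{"hand":1,"dx":0,"dy":0,"dz":0,"yaw":0},{"hand":1,"dx":0,"dy":0,"dz":0,"yaw":0},{"hand":1,"dx":0,"dy":0,"dz":0,"yaw":0},{"hand":1,"dx":0,"dy":0,"dz":0,"yaw":0},{"hand":1,"dx":0,"dy":0,"dz":0,"yaw":0}]' 40
python3 snap.py w6;python3 - <<'E'
import cv2
im=cv2.imread("pics/w6.png")
cv2.imwrite("pics/w6b.png",cv2.convertScaleAbs(cv2.resize(im,None,fx=1.56,fy=1.56,interpolation=cv2.INTER_CUBIC),alpha=1.4))
E
```

```text
clock: 4.77
position: [0.4758, 0.1815, 0.0589]
tool_rot: [-1.57, -0.0, -1.562]
force: [-4.7, -2.4, 16.3]
grip_width: 0.0597
[0.4758 0.1815 0.0589] [-1.5703e+00 -4.0000e-04 -1.5618e+00] 4.7667 F [-4.7 -2.4 16.3] g 0.0597
```

View pics/w6b.png

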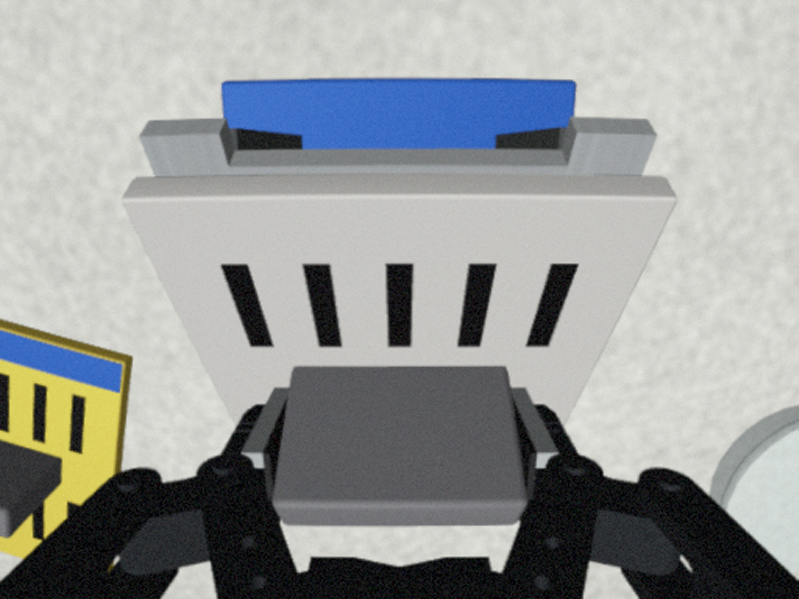

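```bash
python3 -m crank '[{"hand":1,"dx":0,"dy":-3,"dz":0,"yaw":0},{"hand":1,"dx":0,"dy":-8,"dz":0,"yaw":0},{"hand":1,"dx":0,"dy":-18,"dz":0,"yaw":0},{"hand":1,"dx":0,"dy":-35,"dz":0,"yaw":0},{"hand":1,"dx":0,"dy":-60,"dz":0,"yaw":0},{"hand":1,"dx":0,"dy":-90,"dz":0,"yaw":0},{"hand":1,"dx":0,"dy":-120,"dz":0,"yaw":0},{"hand":1,"dx":0,"dy":-145,"dz":0,"yaw":0},{"hand":1,"dx":0,"dy":-160,"dz":0,"yaw":0},{"hand":1,"dx":0,"dy":-165,"dz":0,"yaw":0},{"hand":1,"dx":0,"dy":-165,"dz":0,"yaw":0}]' 40
python3 snap.py w7;python3 snap.py s7 scene;python3 - <<'E'
import cv2,numpy as np
im=cv2.imread("pics/w7.png");s=cv2.imread("pics/s7.png")
cv2.imwrite("pics/w7b.png",cv2.convertScaleAbs(cv2.resize(im,None,fx=1.56,fy=1.56,interpolation=cv2.INTER_CUBIC),alpha=1.4))
cv2.imwrite("pics/s7b.png",cv2.convertScaleAbs(cv2.resize(s[70:220,230:400],None,fx=4,fy=4,interpolation=cv2.INTER_CUBIC),alpha=1.4))
E
```

```text
clock: 5.73
position: [0.476, 0.1817, 0.2244]
tool_rot: [-1.569, 0.001, -1.562]
force: [0.9, -0.0, -4.7]
grip_width: 0.0596
[0.476  0.1817 0.2244] [-1.5689e+00  6.0000e-04 -1.5623e+00] 5.7333 F [ 0.9 -0.  -4.7] g 0.0596
[0.4756 0.1814 0.2232] [-1.5705e+00 -1.0000e-04 -1.5622e+00] 5.7833 F [ 0.8  0.  -4.3] g 0.0596
```

View pics/w7b.png

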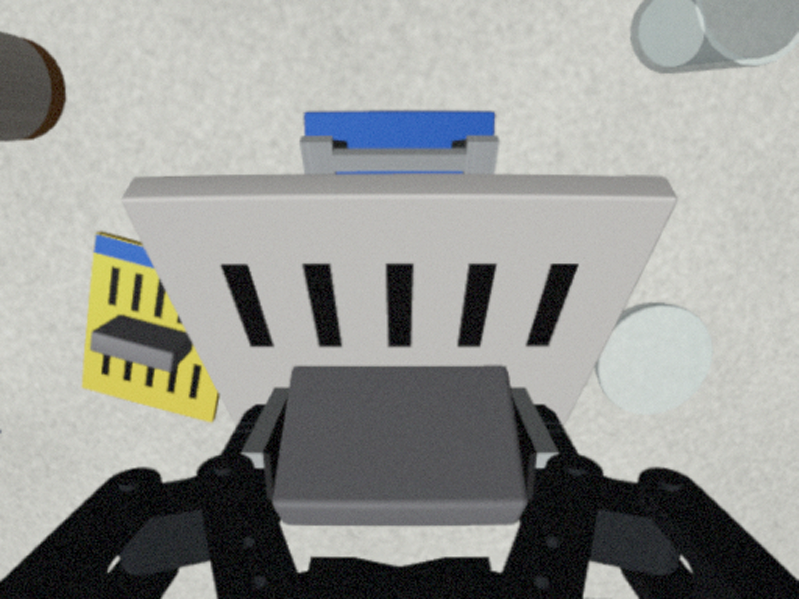

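View pics/s7b.png

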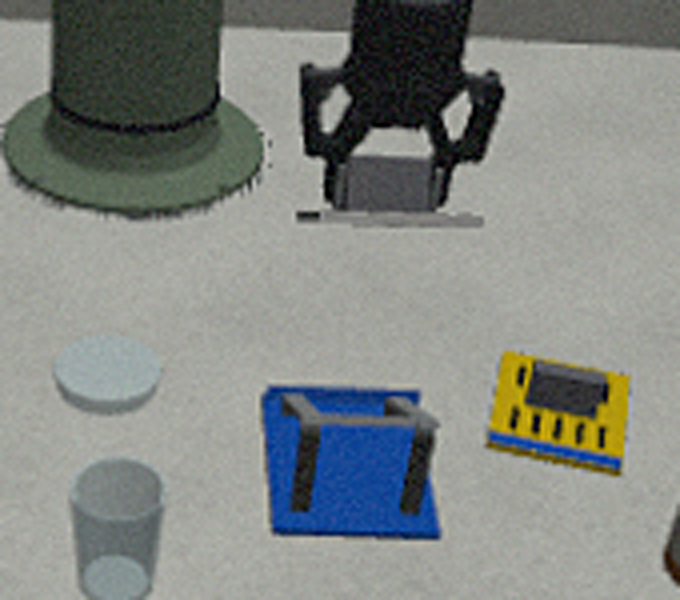

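```bash
cat > fitp.py <<'E'
from h import *;import pickle
def W(v,L):
    t=np.radians(v[4]);a,b=np.cos(t),np.sin(t);R=np.array([[a,0,-b],[0,1,0],[b,0,a]])
    Y=np.array([[np.cos(v[3]),-np.sin(v[3]),0],[np.sin(v[3]),np.cos(v[3]),0],[0,0,1]])
    return np.array(L)@(Y@R).T+v[:3]
E
python3 - <<'E'
from fitp import *
c,o=pickle.load(open("w7.pkl","rb"))
L=np.array([[.065,.055,.008],[.065,-.055,.008],[.065,.055,0],[.065,-.055,0],[.008,.03,.008],[.008,-.03,.008],[.008,.03,.047],[.008,-.03,.047],[-.008,.03,.047],[-.008,-.03,.047]])
px=(np.array([(123,198),(678,198),(134,178),(669,178),(293,366),(508,366),(277,503),(525,503),(284,525),(520,525)])+.5)/1.56-.5
f=lambda v:(proj(c,W(v,L))-px).ravel()
r=least_squares(f,[.48,.18,.22,0,32.],loss="soft_l1");v=r.x
print(v,f(v).reshape(-1,2).round(1).tolist())
m=W(v,[[0,0,.0235],[-.065,0,.0],[-.065,0,.004]]);print(m-o["position"],o["position"])
E
```

```text
[4.94299630e-01 1.81691695e-01 2.24648644e-01 9.44174279e-03
 3.21929221e+01] [[-0.1, 1.9], [0.6, 1.2], [1.6, -0.7], [-2.5, -1.3], [-0.2, -1.1], [0.6, -1.4], [-3.4, 0.6], [3.7, 0.3], [0.1, 0.2], [-1.2, -0.1]]
[[ 0.00574571 -0.00010802  0.02012288]
 [-0.0367391  -0.00050916 -0.03439437]
 [-0.03887009 -0.00052928 -0.03100933]] [0.47603434 0.1816815  0.22441285]
```

```bash
python3 -m crank '[{"hand":1,"dx":5,"dy":0,"dz":2,"yaw":0},{"hand":1,"dx":17,"dy":0,"dz":5,"yaw":-0.02},{"hand":1,"dx":35,"dy":0,"dz":10,"yaw":-0.04},{"hand":1,"dx":60,"dy":0,"dz":15,"yaw":-0.06},{"hand":1,"dx":90,"dy":0,"dz":20,"yaw":-0.08},{"hand":1,"dx":122,"dy":0,"dz":26,"yaw":-0.1},{"hand":1,"dx":154,"dy":0,"dz":26,"yaw":-0.12},{"hand":1,"dx":186,"dy":0,"dz":26,"yaw":-0.149},{"hand":1,"dx":218,"dy":0,"dz":26,"yaw":-0.149},{"hand":1,"dx":250,"dy":0,"dz":26,"yaw":-0.149},{"hand":1,"dx":282,"dy":0,"dz":26,"yaw":-0.149},{"hand":1,"dx":312,"dy":0,"dz":26,"yaw":-0.149}]' 40
```

```text
clock: 6.83
position: [0.5036, -0.1324, 0.2221]
tool_rot: [-1.573, 0.0, -1.414]
force: [1.1, -0.0, -4.5]
grip_width: 0.0595
```

```bash
python3 -m crank '[{"hand":1,"dx":28,"dy":0,"dz":-4,"yaw":0},{"hand":1,"dx":52,"dy":0,"dz":-8,"yaw":0},{"hand":1,"dx":72,"dy":10,"dz":-11,"yaw":0},{"hand":1,"dx":85,"dy":25,"dz":-13,"yaw":0},{"hand":1,"dx":91,"dy":45,"dz":-14,"yaw":0},{"hand":1,"dx":91,"dy":65,"dz":-14,"yaw":0},{"hand":1,"dx":91,"dy":80,"dz":-14,"yaw":0},{"hand":1,"dx":91,"dy":85,"dz":-14,"yaw":0},{"hand":1,"dx":91,"dy":85,"dz":-14,"yaw":0},{"hand":1,"dx":91,"dy":85,"dz":-14,"yaw":0},{"hand":1,"dx":91,"dy":85,"dz":-14,"yaw":0}]' 40
python3 snap.py w8;python3 snap.py s8 scene;python3 - <<'E'
import cv2,numpy as np
im=cv2.imread("pics/w8.png");s=cv2.imread("pics/s8.png")
cv2.imwrite("pics/w8b.png",cv2.convertScaleAbs(cv2.resize(im,None,fx=1.56,fy=1.56,interpolation=cv2.INTER_CUBIC),alpha=1.4))
cv2.imwrite("pics/s8b.png",cv2.convertScaleAbs(cv2.resize(s[100:230,120:270],None,fx=4,fy=4,interpolation=cv2.INTER_CUBIC),alpha=1.4))
E
```

```text
clock: 7.75
position: [0.5053, -0.2223, 0.1389]
tool_rot: [-1.57, -0.0, -1.413]
force: [1.1, -0.3, -4.0]
grip_width: 0.0595
[ 0.5053 -0.2223  0.1389] [-1.5700e+00 -4.0000e-04 -1.4129e+00] 7.75 F [ 1.1 -0.3 -4. ] g 0.0595
[ 0.5053 -0.2223  0.139 ] [-1.5699e+00 -6.0000e-04 -1.4130e+00] 7.8 F [-0.6 -0.1 -5.2] g 0.0595
```

View pics/w8b.png

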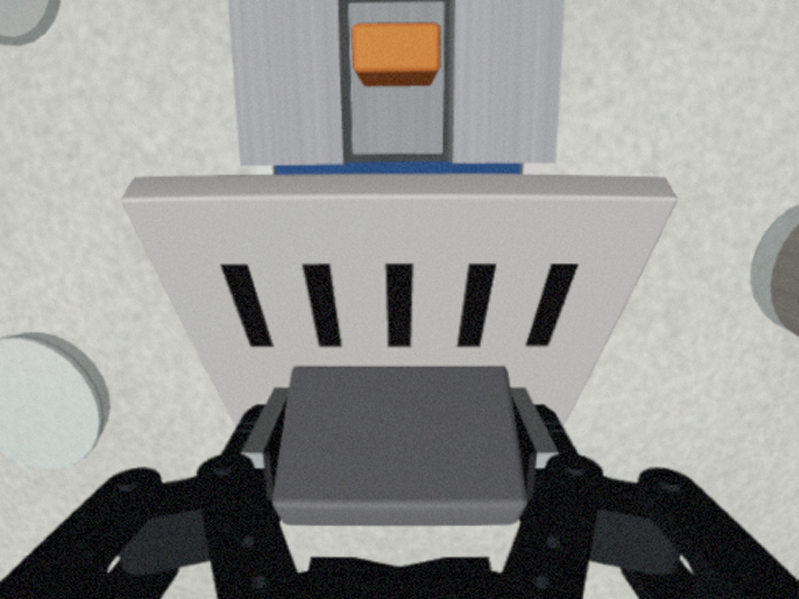

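View pics/s8b.png

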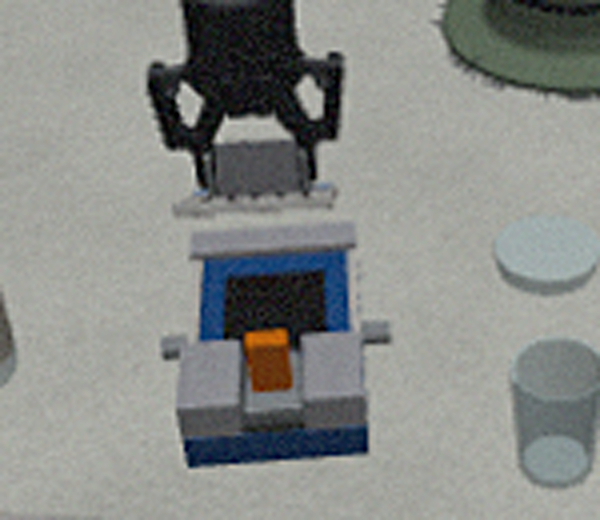

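Run:
```python
from h import *;import pickle
c,o=pickle.load(open("w8.pkl","rb"))
g=lambda q:[(x+.5)/1.56-.5 for x in q]
L=[[.068,.066,.06],[.068,-.066,.06],[.1,.015,.0945],[.1,-.015,.0945],[.116,.015,.0945],[.116,-.015,.0945],[.068,.023,.06],[.068,-.023,.06]]
px=[g(q) for q in[(240,165),(556,163),(353,72),(440,71),(353,23),(439,22),(341,163),(453,161)]]
p,r=fit([(c,L,px)],[.509,-.2215,.158]);print(p,r.round(1).tolist())
```

```text
[ 0.50867003 -0.22143642  0.16414278] [[0.3, 0.9], [-0.9, 0.7], [-0.6, -0.4], [0.6, -0.2], [-1.4, -1.4], [1.5, -1.2], [0.8, 1.0], [-0.2, 1.8]]
```

```bash
python3 -m crank '[{"hand":1,"dx":0,"dy":20,"dz":0,"yaw":0},{"hand":1,"dx":0,"dy":40,"dz":0,"yaw":0},{"hand":1,"dx":0,"dy":55,"dz":0,"yaw":0},{"hand":1,"dx":0,"dy":63,"dz":0,"yaw":0},{"hand":1,"dx":0,"dy":66,"dz":0,"yaw":0},{"hand":1,"dx":0,"dy":67,"dz":0,"yaw":0},{"hand":1,"dx":0,"dy":68,"dz":0,"yaw":0},{"hand":1,"dx":0,"dy":68,"dz":0,"yaw":0},{"hand":1,"dx":0,"dy":68,"dz":0,"yaw":0}]' 25
python3 -m crank '[{"hand":1,"dx":0,"dy":1,"dz":0,"yaw":0},{"hand":1,"dx":0,"dy":2,"dz":0,"yaw":0},{"hand":1,"dx":0,"dy":2,"dz":0,"yaw":0}]'
```

```text
clock: 8.6
position: [0.5053, -0.2224, 0.0709]
tool_rot: [-1.57, -0.001, -1.413]
force: [-0.2, -0.4, -4.0]
grip_width: 0.0595
clock: 8.85
position: [0.5049, -0.2222, 0.0682]
tool_rot: [-1.571, -0.0, -1.413]
force: [-0.2, 0.1, -5.2]
grip_width: 0.0596
```

```bash
python3 snap.py s9 scene;python3 - <<'E'
import cv2,numpy as np
s=cv2.imread("pics/s9.png")
cv2.imwrite("pics/s9b.png",cv2.convertScaleAbs(cv2.resize(s[130:220,140:240],None,fx=6,fy=6,interpolation=cv2.INTER_CUBIC),alpha=1.4))
E
```

```text
[ 0.5049 -0.2222  0.0682] [-1.5707 -0.     -1.4131] 8.85 F [-0.2  0.1 -5.2] g 0.0596
```

View pics/s9b.png

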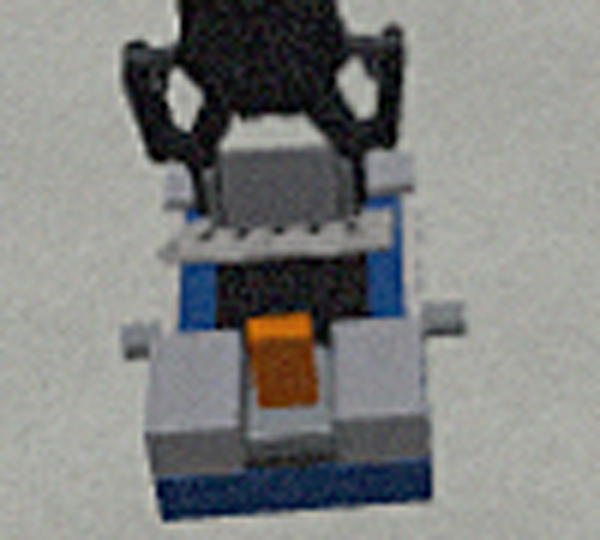

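```bash
for i in 1; do python3 -m crank '[{"hand":1,"dx":0,"dy":1,"dz":0,"yaw":0},{"hand":1,"dx":0,"dy":2,"dz":0,"yaw":0},{"hand":1,"dx":0,"dy":2,"dz":0,"yaw":0}]' 20;python3 -m crank '[{"hand":1,"dx":0,"dy":1,"dz":0,"yaw":0},{"hand":1,"dx":0,"dy":2,"dz":0,"yaw":0},{"hand":1,"dx":0,"dy":2,"dz":0,"yaw":0}]';done
```

```text
clock: 9.15
position: [0.5048, -0.2221, 0.0659]
tool_rot: [-1.571, 0.0, -1.413]
force: [0.6, 0.1, -4.0]
grip_width: 0.0591
clock: 9.4
position: [0.5048, -0.2222, 0.0639]
tool_rot: [-1.571, 0.0, -1.413]
force: [0.5, 0.6, -4.5]
grip_width: 0.0593
```

```bash
python3 -m crank '[{"hand":1,"dx":0,"dy":1,"dz":0,"yaw":0},{"hand":1,"dx":0,"dy":2,"dz":0,"yaw":0},{"hand":1,"dx":0,"dy":2,"dz":0,"yaw":0}]' 20;python3 -m crank '[{"hand":1,"dx":0,"dy":1,"dz":0,"yaw":0},{"hand":1,"dx":0,"dy":2,"dz":0,"yaw":0},{"hand":1,"dx":0,"dy":2,"dz":0,"yaw":0}]'
```

```text
clock: 9.65
position: [0.505, -0.2222, 0.0621]
tool_rot: [-1.571, -0.0, -1.413]
force: [0.0, 0.1, -2.2]
grip_width: 0.0598
clock: 9.9
position: [0.5059, -0.2221, 0.0611]
tool_rot: [-1.569, -0.001, -1.413]
force: [-1.1, 2.4, 15.0]
grip_width: 0.0595
```

```bash
python3 -m crank '[{"hand":1,"dx":0,"dy":1,"dz":1,"yaw":0},{"hand":1,"dx":0,"dy":2,"dz":2,"yaw":0},{"hand":1,"dx":0,"dy":2,"dz":2,"yaw":0}]' 20; python3 snap.py w10;python3 - <<'E'
import cv2
im=cv2.imread("pics/w10.png")
cv2.imwrite("pics/w10b.png",cv2.convertScaleAbs(cv2.resize(im,None,fx=1.56,fy=1.56,interpolation=cv2.INTER_CUBIC),alpha=1.4))
E
```

```text
clock: 10.15
position: [0.5081, -0.2218, 0.0591]
tool_rot: [-1.569, -0.001, -1.413]
force: [-0.7, 2.3, 13.8]
grip_width: 0.0596
[ 0.5081 -0.2218  0.0591] [-1.5689e+00 -9.0000e-04 -1.4126e+00] 10.15 F [-0.7  2.3 13.8] g 0.0596
```

View pics/w10b.png

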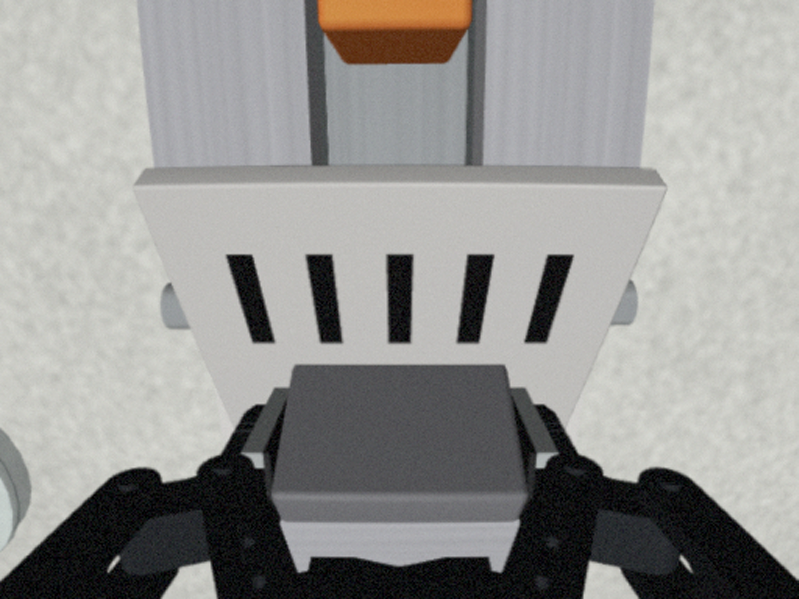

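```bash
python3 -m crank '[{"hand":1,"dx":0,"dy":1,"dz":1,"yaw":0},{"hand":1,"dx":0,"dy":2,"dz":2,"yaw":0},{"hand":1,"dx":0,"dy":3,"dz":3,"yaw":0},{"hand":1,"dx":0,"dy":4,"dz":4,"yaw":0},{"hand":1,"dx":0,"dy":5,"dz":5,"yaw":0},{"hand":1,"dx":0,"dy":6,"dz":6,"yaw":0},{"hand":1,"dx":0,"dy":7,"dz":7,"yaw":0},{"hand":1,"dx":0,"dy":8,"dz":7,"yaw":0},{"hand":1,"dx":0,"dy":8,"dz":7,"yaw":0}]' 20; python3 snap.py w11;python3 - <<'E'
import cv2
im=cv2.imread("pics/w11.png")
cv2.imwrite("pics/w11b.png",cv2.convertScaleAbs(cv2.resize(im,None,fx=1.56,fy=1.56,interpolation=cv2.INTER_CUBIC),alpha=1.4))
E
```

```text
clock: 10.95
position: [0.5154, -0.2206, 0.0511]
tool_rot: [-1.568, -0.001, -1.413]
force: [4.1, 3.3, 10.8]
grip_width: 0.0596
[ 0.5154 -0.2206  0.0511] [-1.5679e+00 -9.0000e-04 -1.4125e+00] 10.95 F [ 4.1  3.3 10.8] g 0.0596
```

View pics/w11b.png

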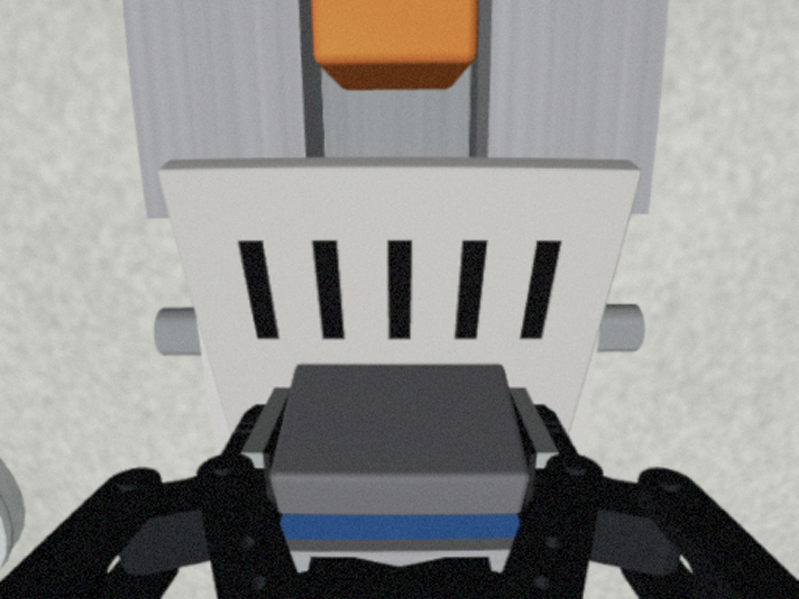

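```bash
cat > tilt.py <<'E'
from fitp import *
CELL=np.array([.509,-.2215,.161])
def run(n,px,idx,hook=None,lip=None):
    c,o=pickle.load(open(n+".pkl","rb"))
    L=np.array([[.065,.055,.008],[.065,-.055,.008],[.065,.055,0],[.065,-.055,0],[.008,.03,.008],[.008,-.03,.008],[.008,.03,.047],[.008,-.03,.047],[-.008,.03,.047],[-.008,-.03,.047]])[idx]
    g=lambda q:(np.array(q,float)+.5)/1.56-.5
    f=lambda v:(proj(c,W(v,L))-g(px)).ravel()
    r=least_squares(f,[o["position"][0],o["position"][1],.04,.16,20.],loss="soft_l1");v=r.x
    print("v",v.round(4),"maxres",np.abs(f(v)).max().round(2))
    m=W(v,[[0,0,.0235],[-.065,0,0],[-.065,0,.004],[.065,0,0]])
    d=m-[CELL[0],CELL[1],.03];a,b=np.cos(CELL[2]),np.sin(CELL[2])
    print("cell-frame mid,P,hook,free:\n",(np.c_[a*d[:,0]+b*d[:,1],-b*d[:,0]+a*d[:,1],d[:,2]]*1000).round(1))
    if hook:print("hook top edge pred row",proj(c,W(v,[[-.065,0,.008]]))*1.56,"seen",hook)
    if lip:
        p=proj(c,place(CELL,[[-.05,0,.051],[-.05,0,.045]]))*1.56;print("lip pred",p,"seen",lip)
E
python3 - <<'E'
from tilt import *
run("w11",[(163,168),(638,168),(297,364),(503,364),(273,473),(527,473),(277,513),(522,513)],[0,1,4,5,6,7,8,9],540,552)
E
```

```text
v [ 0.5289 -0.2185  0.0474  0.1546 16.0651] maxres 3.36
cell-frame mid,P,hook,free:
 [[ 13.6  -0.1  39.9]
 [-42.3   0.2  -0.6]
 [-43.4   0.2   3.2]
 [ 82.6  -0.6  35.3]]
hook top edge pred row [[398.87387643 513.98276095]] seen 540
lip pred [[399.61741526 553.05513124]
 [399.57746297 540.8449571 ]] seen 552
```

```bash
python3 -m crank '[{"hand":1,"dx":0,"dy":-1,"dz":0,"yaw":0},{"hand":1,"dx":0,"dy":-1.8,"dz":0,"yaw":0},{"hand":1,"dx":0,"dy":-1.8,"dz":0,"yaw":0},{"hand":1,"dx":0,"dy":-1.8,"dz":-2,"yaw":0},{"hand":1,"dx":0,"dy":-1.8,"dz":-5,"yaw":0},{"hand":1,"dx":0,"dy":-1.8,"dz":-8,"yaw":0},{"hand":1,"dx":0,"dy":-1.8,"dz":-10,"yaw":0},{"hand":1,"dx":0,"dy":-1.8,"dz":-10,"yaw":0}]' 20; python3 -m crank '[{"hand":1,"dx":0,"dy":0,"dz":-2,"yaw":0},{"hand":1,"dx":0,"dy":0,"dz":-4,"yaw":0},{"hand":1,"dx":0,"dy":0,"dz":-6,"yaw":0},{"hand":1,"dx":0,"dy":0,"dz":-6,"yaw":0}]'; python3 snap.py w12;python3 - <<'E'
import cv2
im=cv2.imread("pics/w12.png")
cv2.imwrite("pics/w12b.png",cv2.convertScaleAbs(cv2.resize(im,None,fx=1.56,fy=1.56,interpolation=cv2.INTER_CUBIC),alpha=1.4))
E
```

```text
clock: 11.67
position: [0.5033, -0.2226, 0.0519]
tool_rot: [-1.571, 0.0, -1.413]
force: [-0.3, 0.5, -4.4]
grip_width: 0.059
clock: 12.0
position: [0.4976, -0.2234, 0.0519]
tool_rot: [-1.571, 0.0, -1.413]
force: [0.3, -0.2, -4.4]
grip_width: 0.0595
[ 0.4976 -0.2234  0.0519] [-1.5712  0.     -1.4132] 12.0 F [ 0.3 -0.2 -4.4] g 0.0595
```

View pics/w12b.png

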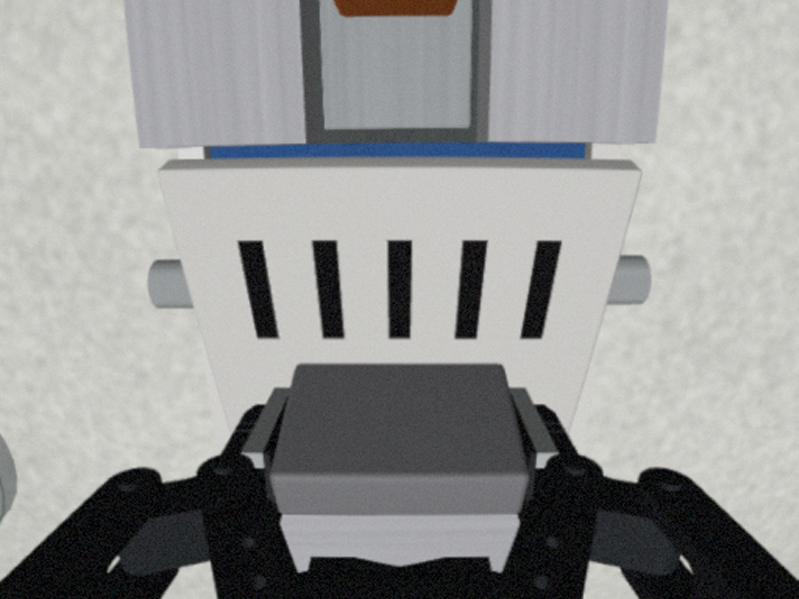

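```bash
python3 -m crank '[{"hand":1,"dx":0,"dy":0,"dz":-1,"yaw":0},{"hand":1,"dx":0,"dy":0,"dz":-2,"yaw":0},{"hand":1,"dx":0,"dy":0,"dz":-3,"yaw":0},{"hand":1,"dx":0,"dy":0,"dz":-3,"yaw":0}]' 20;python3 -m crank '[{"hand":1,"dx":0,"dy":0,"dz":-1,"yaw":0},{"hand":1,"dx":0,"dy":0,"dz":-2,"yaw":0},{"hand":1,"dx":0,"dy":0,"dz":-2,"yaw":0}]'
```

```text
clock: 12.38
position: [0.4949, -0.2238, 0.052]
tool_rot: [-1.571, 0.0, -1.413]
force: [1.0, -0.3, -4.0]
grip_width: 0.0596
clock: 12.63
position: [0.4929, -0.2241, 0.052]
tool_rot: [-1.571, 0.0, -1.413]
force: [-0.4, 0.1, -4.0]
grip_width: 0.0597
```

```bash
python3 -m crank '[{"hand":1,"dx":0,"dy":1,"dz":0,"yaw":0},{"hand":1,"dx":0,"dy":2,"dz":1,"yaw":0},{"hand":1,"dx":0,"dy":3,"dz":2,"yaw":0},{"hand":1,"dx":0,"dy":4,"dz":2.8,"yaw":0},{"hand":1,"dx":0,"dy":5,"dz":3.5,"yaw":0},{"hand":1,"dx":0,"dy":6,"dz":4.2,"yaw":0},{"hand":1,"dx":0,"dy":7,"dz":5,"yaw":0},{"hand":1,"dx":0,"dy":8,"dz":5.7,"yaw":0},{"hand":1,"dx":0,"dy":9,"dz":6.5,"yaw":0},{"hand":1,"dx":0,"dy":9,"dz":6.5,"yaw":0}]' 20; python3 snap.py w13;python3 - <<'E'
import cv2
im=cv2.imread("pics/w13.png")
cv2.imwrite("pics/w13b.png",cv2.convertScaleAbs(cv2.resize(im,None,fx=1.56,fy=1.56,interpolation=cv2.INTER_CUBIC),alpha=1.4))
E
```

```text
clock: 13.47
position: [0.4999, -0.223, 0.0429]
tool_rot: [-1.57, -0.0, -1.413]
force: [1.5, 0.3, 3.6]
grip_width: 0.0593
[ 0.4999 -0.223   0.0429] [-1.5703e+00 -1.0000e-04 -1.4129e+00] 13.4667 F [1.5 0.3 3.6] g 0.0593
```

View pics/w13b.png

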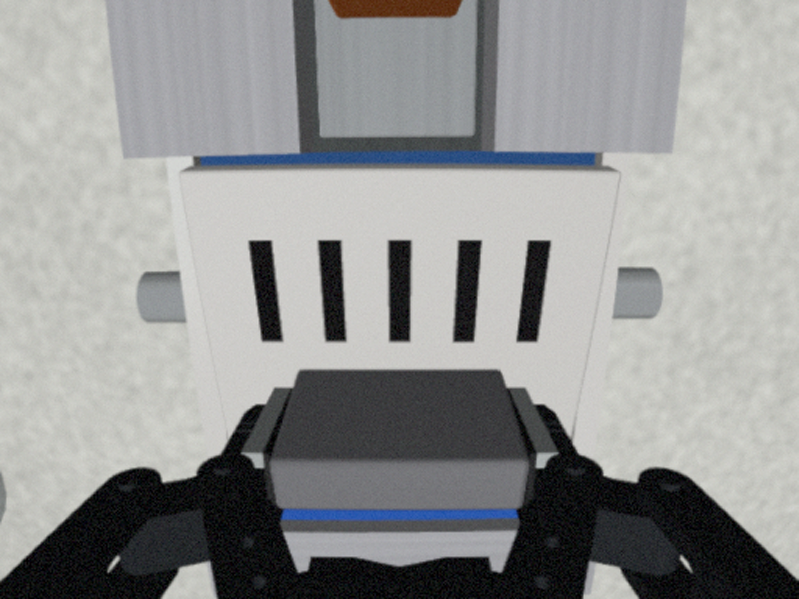

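```bash
python3 -m crank '[{"hand":1,"dx":0,"dy":1,"dz":0.7,"yaw":0},{"hand":1,"dx":0,"dy":2,"dz":1.4,"yaw":0},{"hand":1,"dx":0,"dy":3,"dz":2,"yaw":0},{"hand":1,"dx":0,"dy":4,"dz":2.6,"yaw":0},{"hand":1,"dx":0,"dy":5,"dz":3.2,"yaw":0},{"hand":1,"dx":0,"dy":6,"dz":3.8,"yaw":0},{"hand":1,"dx":0,"dy":7,"dz":4.4,"yaw":0},{"hand":1,"dx":0,"dy":8,"dz":5,"yaw":0},{"hand":1,"dx":0,"dy":8,"dz":5,"yaw":0}]' 20; python3 snap.py w14;python3 - <<'E'
import cv2
im=cv2.imread("pics/w14.png")
cv2.imwrite("pics/w14b.png",cv2.convertScaleAbs(cv2.resize(im,None,fx=1.56,fy=1.56,interpolation=cv2.INTER_CUBIC),alpha=1.4))
E
```

```text
clock: 14.27
position: [0.5045, -0.2223, 0.0348]
tool_rot: [-1.571, 0.0, -1.413]
force: [1.8, 0.5, 3.0]
grip_width: 0.0594
[ 0.5045 -0.2223  0.0348] [-1.5708  0.     -1.4129] 14.2667 F [1.8 0.5 3. ] g 0.0594
```

View pics/w14b.png

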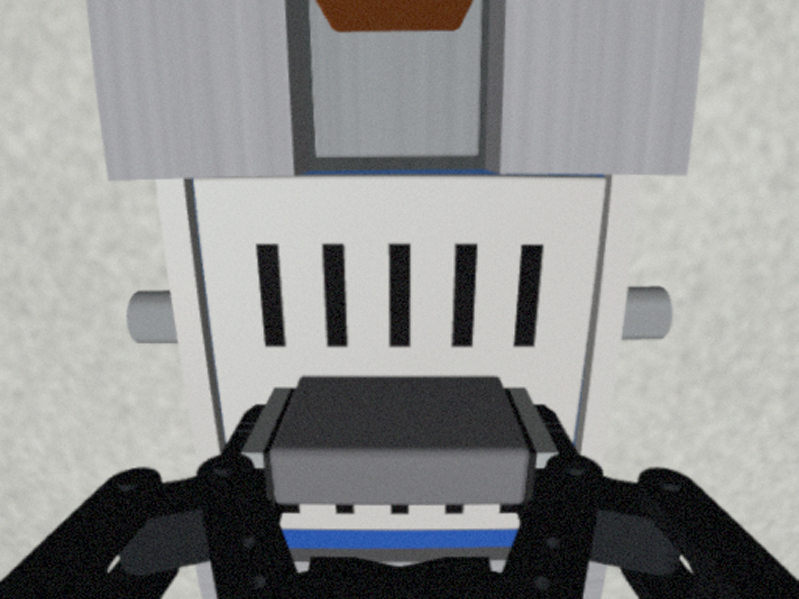

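Run:
```python
from tilt import *
run("w14",[(194,179),(607,177),(299,377),(502,377),(269,448),(531,448),(274,503),(528,503)],[0,1,4,5,6,7,8,9],None,558)
```

```text
v [ 0.5104 -0.2216  0.0298  0.159   0.046 ] maxres 1.92
cell-frame mid,P,hook,free:
 [[  1.3  -0.3  23.3]
 [-63.7  -0.2  -0.3]
 [-63.7  -0.2   3.7]
 [ 66.3  -0.4  -0.2]]
lip pred [[399.95361724 563.81782875]
 [399.91486554 549.85816877]] seen 558
```

```bash
python3 -m crank '[{"hand":1,"dx":0,"dy":1,"dz":0,"yaw":0},{"hand":1,"dx":0,"dy":1,"dz":0,"yaw":0},{"hand":1,"dx":0,"dy":1,"dz":0,"yaw":0}]' 20;python3 -m crank '[{"hand":1,"dx":0,"dy":0.7,"dz":0,"yaw":0},{"hand":1,"dx":0,"dy":0.7,"dz":0,"yaw":0},{"hand":1,"dx":0,"dy":0.7,"dz":0,"yaw":0}]' 20
```

```text
clock: 14.57
position: [0.5047, -0.2222, 0.034]
tool_rot: [-1.57, -0.0, -1.413]
force: [4.7, -0.7, 3.4]
grip_width: 0.0599
clock: 14.82
position: [0.5049, -0.2222, 0.0336]
tool_rot: [-1.57, -0.0, -1.413]
force: [4.4, 0.8, 7.5]
grip_width: 0.0594
```

```bash
python3 -m crank '[{"hand":1,"dx":0,"dy":0.8,"dz":0,"yaw":0},{"hand":1,"dx":0,"dy":0.8,"dz":0,"yaw":0},{"hand":1,"dx":0,"dy":0.8,"dz":0,"yaw":0}]' 20; python3 snap.py w15;python3 - <<'E'
import cv2
im=cv2.imread("pics/w15.png")
cv2.imwrite("pics/w15b.png",cv2.convertScaleAbs(cv2.resize(im,None,fx=1.56,fy=1.56,interpolation=cv2.INTER_CUBIC),alpha=1.4))
E
```

```text
clock: 15.07
position: [0.5049, -0.2222, 0.0335]
tool_rot: [-1.57, -0.001, -1.413]
force: [-0.2, 3.0, 25.8]
grip_width: 0.0596
[ 0.5049 -0.2222  0.0335] [-1.5699e+00 -6.0000e-04 -1.4130e+00] 15.0667 F [-0.2  3.  25.8] g 0.0596
```

View pics/w15b.png

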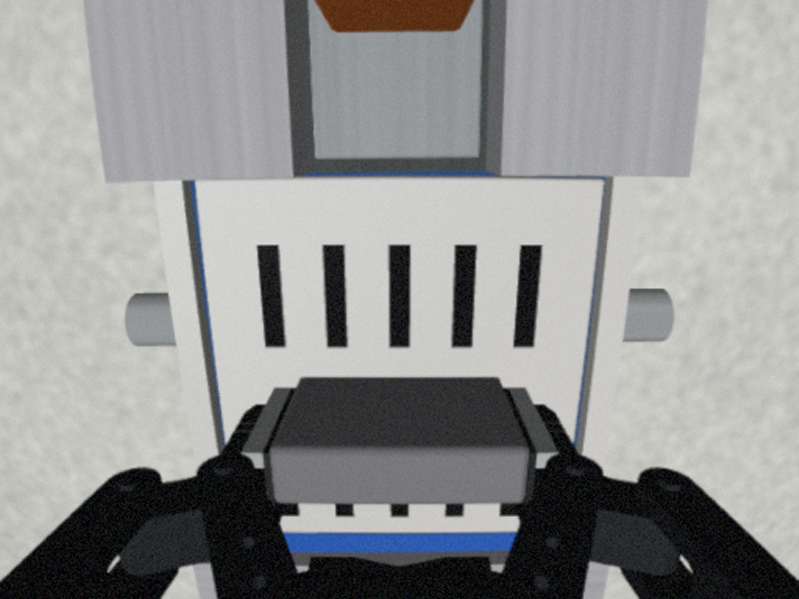

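```bash
python3 -m crank '[{"hand":1,"dx":0,"dy":-0.8,"dz":0,"yaw":0},{"hand":1,"dx":0,"dy":-1.3,"dz":0,"yaw":0},{"hand":0,"dx":0,"dy":-1.3,"dz":0,"yaw":0},{"hand":0,"dx":0,"dy":-1.3,"dz":0,"yaw":0},{"hand":0,"dx":0,"dy":-1.3,"dz":0,"yaw":0},{"hand":0,"dx":0,"dy":-1.3,"dz":0,"yaw":0},{"hand":0,"dx":0,"dy":-1.3,"dz":0,"yaw":0},{"hand":0,"dx":0,"dy":-1.3,"dz":0,"yaw":0}]' 20; python3 snap.py w16;python3 - <<'E'
import cv2
im=cv2.imread("pics/w16.png")
cv2.imwrite("pics/w16b.png",cv2.convertScaleAbs(cv2.resize(im,None,fx=1.56,fy=1.56,interpolation=cv2.INTER_CUBIC),alpha=1.4))
E
```

```text
clock: 15.78
position: [0.5043, -0.2223, 0.0337]
tool_rot: [-1.571, 0.0, -1.413]
force: [-0.2, 0.6, -0.5]
grip_width: 0.0856
[ 0.5043 -0.2223  0.0337] [-1.5710e+00  1.0000e-04 -1.4131e+00] 15.7833 F [-0.2  0.6 -0.5] g 0.0856
```

View pics/w16b.png

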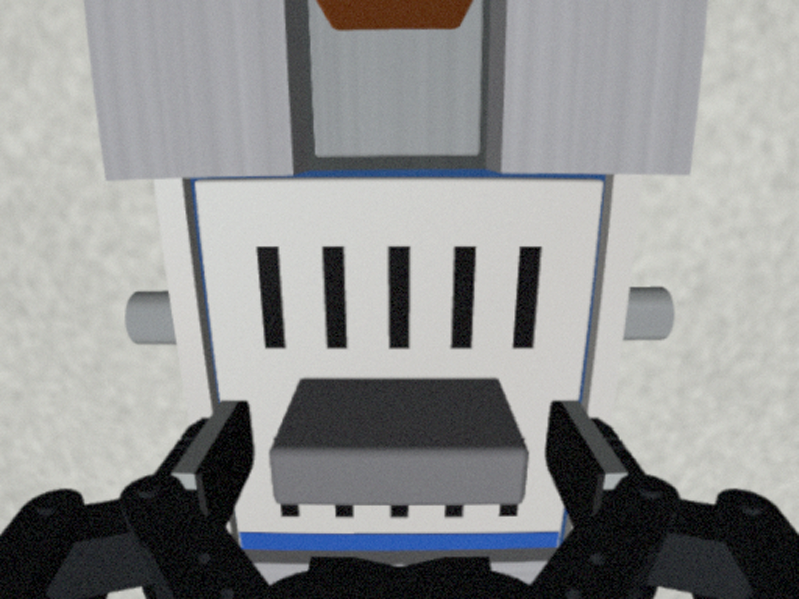

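```bash
python3 -m crank '[{"hand":0,"dx":0,"dy":-5,"dz":0,"yaw":0},{"hand":0,"dx":0,"dy":-20,"dz":0,"yaw":0},{"hand":0,"dx":0,"dy":-45,"dz":0,"yaw":0},{"hand":0,"dx":0,"dy":-75,"dz":0,"yaw":0},{"hand":0,"dx":0,"dy":-105,"dz":20,"yaw":0},{"hand":0,"dx":0,"dy":-126,"dz":45,"yaw":0},{"hand":0,"dx":0,"dy":-126,"dz":75,"yaw":0},{"hand":0,"dx":0,"dy":-126,"dz":100,"yaw":0},{"hand":0,"dx":0,"dy":-126,"dz":112,"yaw":0},{"hand":0,"dx":0,"dy":-126,"dz":112,"yaw":0},{"hand":0,"dx":0,"dy":-126,"dz":112,"yaw":0},{"hand":0,"dx":0,"dy":-126,"dz":112,"yaw":0}]' 20; python3 snap.py w17;python3 - <<'E'
import cv2
im=cv2.imread("pics/w17.png")
cv2.imwrite("pics/w17b.png",cv2.convertScaleAbs(cv2.resize(im,None,fx=1.56,fy=1.56,interpolation=cv2.INTER_CUBIC),alpha=1.4))
E
```

```text
clock: 16.83
position: [0.6143, -0.2049, 0.1598]
tool_rot: [-1.571, 0.0, -1.413]
force: [0.3, 0.1, 0.3]
grip_width: 0.0853
[ 0.6143 -0.2049  0.1598] [-1.5715  0.     -1.4133] 16.8333 F [0.3 0.1 0.3] g 0.0853
```

View pics/w17b.png

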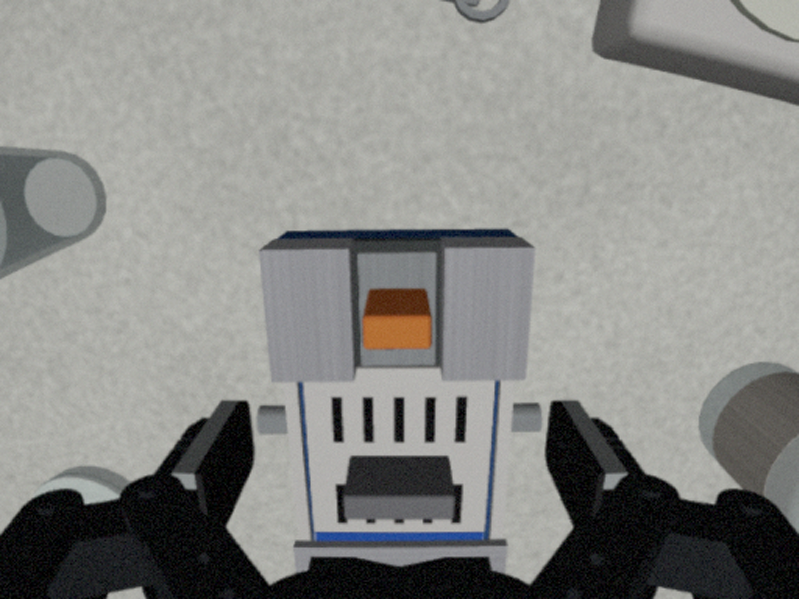

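Run:
```python
from tilt import *
c,o=pickle.load(open("w17.pkl","rb"));g=lambda q:(np.array(q,float)+.5)/1.56-.5
b=back(c,[g((397.5,331))],.0945)[0];d=b-o["position"];a=o["tool_rot"][2]
print(b,"dx",d[0]*np.cos(a)+d[1]*np.sin(a),"dz",-d[0]*np.sin(a)+d[1]*np.cos(a))
```

```text
[ 0.61649485 -0.20370365  0.0945    ] dx -0.0008845445732083787 dz 0.0023712882547409333
```

Tab located at (0.6165, -0.2037), as predicted (0.6156, -0.2042). Lowering around it to z = 0.067.

```bash
python3 -m crank '[{"hand":0,"dx":-1,"dy":15,"dz":2,"yaw":0},{"hand":0,"dx":-1,"dy":40,"dz":2,"yaw":0},{"hand":0,"dx":-1,"dy":65,"dz":2,"yaw":0},{"hand":0,"dx":-1,"dy":82,"dz":2,"yaw":0},{"hand":0,"dx":-1,"dy":90,"dz":2,"yaw":0},{"hand":0,"dx":-1,"dy":92,"dz":2,"yaw":0},{"hand":0,"dx":-1,"dy":92,"dz":2,"yaw":0},{"hand":0,"dx":-1,"dy":92,"dz":2,"yaw":0}]' 20
python3 -m crank '[{"hand":1,"dx":0,"dy":0,"dz":0,"yaw":0},{"hand":1,"dx":0,"dy":0,"dz":0,"yaw":0},{"hand":1,"dx":0,"dy":0,"dz":0,"yaw":0},{"hand":1,"dx":0,"dy":0,"dz":0,"yaw":0},{"hand":1,"dx":0,"dy":0,"dz":0,"yaw":0},{"hand":1,"dx":0,"dy":0,"dz":0,"yaw":0},{"hand":1,"dx":0,"dy":0,"dz":0,"yaw":0}]' 30
```

```text
clock: 17.55
position: [0.6173, -0.2037, 0.069]
tool_rot: [-1.57, -0.001, -1.413]
force: [-0.7, 0.6, -0.4]
grip_width: 0.0855
clock: 18.13
position: [0.617, -0.2035, 0.0681]
tool_rot: [-1.571, -0.0, -1.413]
force: [-2.7, -1.6, 5.8]
grip_width: 0.0297
```

```bash
python3 -m crank '[{"hand":1,"dx":0,"dy":0,"dz":-2,"yaw":0},{"hand":1,"dx":0,"dy":0,"dz":-5,"yaw":0},{"hand":1,"dx":0,"dy":0,"dz":-8,"yaw":0},{"hand":1,"dx":0,"dy":0,"dz":-11,"yaw":0},{"hand":1,"dx":0,"dy":0,"dz":-14,"yaw":0},{"hand":1,"dx":0,"dy":0,"dz":-17,"yaw":0},{"hand":1,"dx":0,"dy":0,"dz":-19,"yaw":0},{"hand":1,"dx":0,"dy":0,"dz":-21,"yaw":0},{"hand":1,"dx":0,"dy":0,"dz":-22,"yaw":0},{"hand":1,"dx":0,"dy":0,"dz":-22,"yaw":0}]' 30
python3 -m crank '[{"hand":1,"dx":0,"dy":0,"dz":-1,"yaw":0},{"hand":1,"dx":0,"dy":0,"dz":-2,"yaw":0},{"hand":1,"dx":0,"dy":0,"dz":-3,"yaw":0},{"hand":1,"dx":0,"dy":0,"dz":-3,"yaw":0}]' 30
```

```text
clock: 18.97
position: [0.5951, -0.2071, 0.0681]
tool_rot: [-1.57, -0.0, -1.413]
force: [0.6, -1.1, 7.2]
grip_width: 0.0294
clock: 19.3
position: [0.5927, -0.2075, 0.0682]
tool_rot: [-1.569, -0.001, -1.413]
force: [5.6, -1.2, 4.2]
grip_width: 0.0293
```

```bash
python3 -m crank '[{"hand":1,"dx":0,"dy":0,"dz":-0.7,"yaw":0},{"hand":1,"dx":0,"dy":0,"dz":-1.2,"yaw":0},{"hand":1,"dx":0,"dy":0,"dz":-1.2,"yaw":0}]' 30
python3 -m crank '[{"hand":1,"dx":0,"dy":0,"dz":1.2,"yaw":0},{"hand":0,"dx":0,"dy":0,"dz":1.2,"yaw":0},{"hand":0,"dx":0,"dy":0,"dz":1.2,"yaw":0},{"hand":0,"dx":0,"dy":0,"dz":1.2,"yaw":0},{"hand":0,"dx":0,"dy":0,"dz":1.2,"yaw":0},{"hand":0,"dx":0,"dy":0,"dz":1.2,"yaw":0},{"hand":0,"dx":0,"dy":-10,"dz":1.2,"yaw":0},{"hand":0,"dx":0,"dy":-30,"dz":1.2,"yaw":0},{"hand":0,"dx":0,"dy":-60,"dz":1.2,"yaw":0},{"hand":0,"dx":0,"dy":-90,"dz":1.2,"yaw":0},{"hand":0,"dx":0,"dy":-100,"dz":1.2,"yaw":0},{"hand":0,"dx":0,"dy":-100,"dz":1.2,"yaw":0}]' 30
python3 snap.py w18;python3 snap.py s18 scene;python3 - <<'E'
import cv2
im=cv2.imread("pics/w18.png");s=cv2.imread("pics/s18.png")
cv2.imwrite("pics/w18b.png",cv2.convertScaleAbs(cv2.resize(im,None,fx=1.56,fy=1.56,interpolation=cv2.INTER_CUBIC),alpha=1.4))
cv2.imwrite("pics/s18b.png",cv2.convertScaleAbs(cv2.resize(s,None,fx=1.5,fy=1.5),alpha=1.4))
E
```

```text
clock: 19.55
position: [0.5926, -0.2075, 0.0682]
tool_rot: [-1.567, -0.001, -1.413]
force: [12.4, -0.8, -1.8]
grip_width: 0.0296
clock: 20.55
position: [0.5935, -0.2077, 0.1715]
tool_rot: [-1.567, -0.002, -1.413]
force: [0.8, -0.3, -0.2]
grip_width: 0.0854
[ 0.5935 -0.2077  0.1715] [-1.5665 -0.0022 -1.4133] 20.55 F [ 0.8 -0.3 -0.2] g 0.0854
[ 0.5927 -0.2075  0.1695] [-1.5686e+00 -1.2000e-03 -1.4132e+00] 20.6 F [-0.  -0.3 -1.2] g 0.0851
```

View pics/w18b.png

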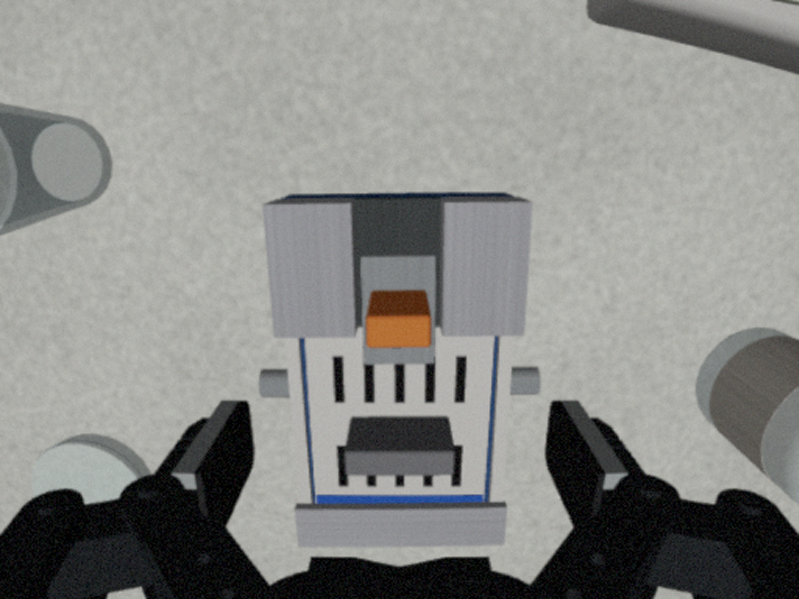

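View pics/s18b.png

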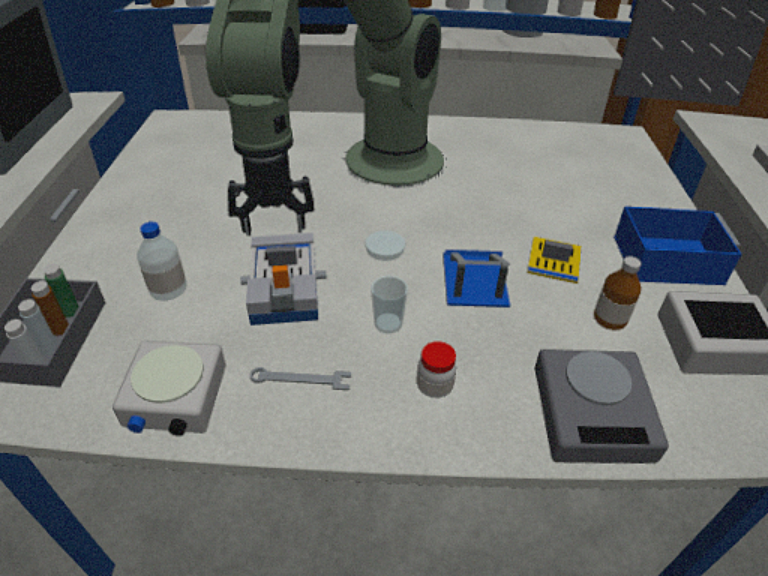

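The bolt tongue now overlaps the plate's free edge at (398,355), with the tab at (398,331). The plate lies in the recess with its blue stripe against the lip at (400,499). The bystanders look unmoved. One check in numbers, then hand in.

```bash
python3 - <<'E'
from tilt import *
c,o=pickle.load(open("w18.pkl","rb"));g=lambda q:(np.array(q,float)+.5)/1.56-.5
b=back(c,[g((398.5,331))],.0945)[0];d=b[:2]-CELL[:2];a,s=np.cos(CELL[2]),np.sin(CELL[2])
print("tab cell x",a*d[0]+s*d[1],"exp 0.083")
run("w18",[(349,417),(450,417),(345,449),(454,449),(346,473),(453,473)],[4,5,6,7,8,9],None,505)
E
python3 - <<'E'
from workcell import bot
o=bot.observe();print(o["clock"],o["force"],abs(o["qd"]).max());print(bot.job_done())
E
```

```text
tab cell x 0.08409633060984151 exp 0.083
v [ 0.5049 -0.2219  0.0233  0.1548 -3.2896] maxres 1.5
cell-frame mid,P,hook,free:
 [[ -2.8   0.2  16.7]
 [-69.    0.6  -3. ]
 [-68.8   0.6   1. ]
 [ 60.7  -0.2 -10.4]]
lip pred [[399.86804842 509.65345852]
 [399.82814136 503.37718113]] seen 505
20.65 [-0.46557622  0.06541061 -0.05807077] 0.026025470770477857
the job is handed in; nothing more can be done
None
```

I fitted the plate in the test cell, slid the bolt home and handed the job in at about 20.7 s. No verdict was reported.

- **Plate:** I gripped the rib by its ends, so the plate kept its 32° slope while I carried it. With the blue edge on the seat I reduced the tilt to about 17°, slid the edge under the lip, then lowered the plate flat while it pivoted in the grip. The tool force reached about 30 N against the seat, below the 70 N limit.
- **Bolt:** I drew the tab about 24.5 mm until it met its stop, with about 12 N on the tool. I then let go and raised the gripper clear.

**Last checks**
- The tab measured at x = 84 mm of the seat, against 83 mm expected fully home, so the bolt is about 24 mm home.
- The final picture shows the plate flat and centred, with its blue edge against the lip and the bolt tongue over its free edge. The other objects look unmoved.
- The last numeric pose fit disagreed. It used only the small rib corners from farther off and put the plate about −3° tilted and 7 to 10 mm too low, which is physically impossible. The closer fit just before release gave 0° tilt, mid-point height 23.3 mm and blue edge at x = −63.7 mm, which is in tolerance. I handed in on that fit and the pictures.

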